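# Make up the blade-change kit and the test-cut kit for the saw

## Task

Make up the two kits for the saw on their plywood boards. Blade-change board (the one with the thick dowel): put the arbor flange over the dowel, hub up and flat on the board, then the arbor nut over the dowel on top of it, and lay the locking pin centred in the channel between the four pegs. Test-cut board (the one with the square recess): set the veneered test piece fully down in the recess, pale veneered face up as it lies now, and lay the blue marker centred in the channel between its pegs; leave the red marker where it is, as it belongs to neither kit.

Things in the scene. Friction and masses are not known exactly. Their poses are not given: they have to be found in the camera images.
- board_blade: Blade-change board. Fixed plywood board 220 (x) x 140 (y) x 15 mm, origin: centre of underside. At x=+50, y=0 an upright dowel, 20 mm thick, tapered tip at z=62, round it a grey painted disc. At x=-77 and -43, y=-35 and +35, four 8 mm pegs, tops at z=29, with a 26 mm channel along y between them, centred at x=-60, y=0, floor z=15 (grey stripe). The pin lies there either way round.
- board_test: Test-cut board. Fixed plywood board 220 (x) x 140 (y) x 15 mm, origin: centre of underside. At x=+50, y=0 the centre of a square recess 74 x 74 mm, 7 mm deep (grey floor at z=8), sides along x and y. At x=-77 and -43, y=-35 and +35, four 8 mm pegs, tops at z=29, with a 26 mm channel along y between them, centred at x=-60, y=0, floor z=15 (grey stripe). The marker lies there either way round.
- arbor_flange: Bright steel saw arbor flange, lying flat: disc 62 mm in diameter and 8 mm thick, with a hub 44 mm in diameter on top, 20 mm high in all, bore 30 mm right through. Origin at the centre of the underside, z up through the hub.
- arbor_nut: Dark steel hexagon arbor nut, lying flat: 42 mm across flats, 20 mm high, smooth bore 28 mm right through. Origin at the centre of the underside, z up; its x axis is square to a pair of flats (and so every 60 degrees).
- locking_pin: Arbor locking pin, lying flat: bright steel rod 12 mm in diameter and 110 mm long with a red T-grip 50 mm wide and 12 mm thick across one end. Origin at mid-length of the rod, on its underside; y runs along the rod toward the T-grip (the rod spans y = -55 to +55 mm, the T-grip is at +55), z up.
- test_piece: Test-cut block of layered brown plywood with a pale, smooth veneered top, 60 x 60 x 40 mm high. Origin at the centre of the underside, x and y square to its sides, z up.
- marker_blue: Blue felt marker with black cap, 130 mm long, barrel 12 mm wide and 12 mm high (clip to 14 mm). Origin at mid-length on the underside; y along the barrel, z up.
- marker_red: Red felt marker with black cap, same size and axes as the blue one. It belongs to neither kit: leave it.
Not all that is in view belongs to the job. What is shaped like the arbor_nut but pink or purple is not meant.

How it is judged:
At the end, for the whole second after the job is handed in: On one board: flange flat on the board, nut on it, both within 7 mm of the dowel axis; locking pin between the pegs. On the other: test piece down in the recess within 9 mm; blue marker between the pegs. Long parts within 9 mm across, 15 mm along, 0.25 rad. Heights within 4 mm, all at rest (x of arbor_flange in the frame of board_blade between 0.043 and 0.057 m and y of arbor_flange in the frame of board_blade between -0.007 and 0.007 m and z of arbor_flange in the frame of board_blade between 0.012 and 0.018 m and angle between each of arbor_flange, arbor_nut, test_piece's own z axis and vertical below 0.12 rad and x of arbor_nut in the frame of board_blade between 0.043 and 0.057 m and y of arbor_nut in the frame of board_blade between -0.007 and 0.007 m and z of arbor_nut in the frame of board_blade between 0.032 and 0.038 m and x of locking_pin in the frame of board_blade between -0.069 and -0.051 m and y of locking_pin in the frame of board_blade between -0.015 and 0.015 m and z of locking_pin in the frame of board_blade between 0.011 and 0.019 m and angle between the y axis of locking_pin and the y axis of board_blade, either way round below 0.25 rad and x of test_piece in the frame of board_test between 0.041 and 0.059 m and y of test_piece in the frame of board_test between -0.009 and 0.009 m and z of test_piece in the frame of board_test between 0.005 and 0.011 m and x of marker_blue in the frame of board_test between -0.069 and -0.051 m and y of marker_blue in the frame of board_test between -0.015 and 0.015 m and z of marker_blue in the frame of board_test between 0.011 and 0.019 m and angle between the y axis of marker_blue and the y axis of board_test, either way round below 0.25 rad and linear speed of each of arbor_flange, arbor_nut, locking_pin, test_piece, marker_blue below 0.02 m/s); the robot touches nothing.
It fails at once if the red marker is moved more than 20 mm (distance of marker_red from where it was at the start of the episode above 0.02 m).
It also fails if it takes over 115 s, if anything falls off the work surface, if the arm or the gripper's body presses on something with over 40 N, if the wrist force passes 120 N, or if a joint passes its speed limit or range.

## Robot

A 7-joint arm with a two-finger parallel gripper is mounted at the origin on the work surface; the furniture and walls round the work are solid. World frame = base frame: x ahead of the robot, y to its left, z up, the work surface at z = 0. Lengths are in m, angles in rad, forces in N, time in s.
With the tool pointing down it reaches from about 0.425 to 0.925 m from the base axis. Payload 6.8 kg.
Tool frame: the origin (TCP) lies at the very end of the fingers, on their centre line; the grasp point (between the pads) lies 19 mm behind it; z points along the fingers, y is the line along which they close (so a half turn about z gives the same grasp; the last joint's range is limited). The gripper opens to 85 mm and grips with 20 to 120 N. Pads are 22 mm wide; open, the fingers measure 114 mm over their backs; the gripper's body (76 mm by 85 mm) begins 54 mm behind the grasp point. The pads swing forward as they close: fully open they stand 13 mm farther back than shut.
Start: joints at [1.156, 0.477, 0.022, 1.555, -0.011, 1.109, -0.083], TCP at [0.204, -0.643, 0.231] pointing down, gripper open.
Joint ranges: [-2.96, 2.96], [-0.34, 2.1], [-1.41, 1.46], [0.24, 2.44], [-1.37, 4.51], [0.17, 1.92], [-2.96, 2.96]. Speed limits (rad/s): [2.39, 2.39, 3.14, 3.14, 3.14, 3.14, 3.14].

## Interface

Orientations are given as a rotation vector (axis times angle).
In Python, from bench import get_obs, grab_frame, hand_in gives the robot as it stands.
- The arm moves only by the tool drive_tool, never from a script. Its argument "rows" is a list of rows, each an object with "offset": the shift along the tool's x, y, z as a fraction of full scale, a list of three; "rotation": the turn, a rotation vector about the tool's x, y, z as a fraction of full scale, a list of three; "claw": the opening, from 0 (shut) to 1 (fully open). In form: [{"offset": [tx, ty, tz], "rotation": [wx, wy, wz], "claw": claw}, ...]. A call has 1 to 20 rows; each row is the pose to reach, as a shift and turn from the pose commanded when the call began, along the tool's axes at that moment; what a row does not reach only later rows make up. Full scale, the value 1, is 0.15 m for a shift and 2 rad for a turn. A row lasts 1/12 s, in which the tool goes at most 41.7 mm and 7.16 degrees, less where a joint would pass 70% of its speed; a pose out of reach is approached as far as the arm can. A call with a number of a shift or a turn outside -1 to 1 is refused whole. A call with a gripper value outside its range is refused whole. The fingers move at their own pace and stop on an object; "force" is the grip in N (left out, the last holds). Time passes only in rows, so rows that repeat a pose let the fingers close. It gives the time, the measured TCP pose, the force, the opening and the grip force at its end, in the units of the state.
- get_obs(): the state, without advancing time (a new reading comes with each control period).
- grab_frame(name): name is "scene" or "top"; returns a dict with "frame" (420x560x3 uint8, red, green, blue), "z_map" (420x560 float32, m along the optical axis (not along the pixel's ray), 0 where there is no reading), "vfov" (degrees; the focal length in pixels is half the picture's height over the tangent of half this angle, whatever the lens; pixels are square), "cx", "cy" (the principal point, pixels), "R" (3x3) and "t" (3): a world point X has camera coordinates R X + t. Camera axes: x right, y down, z forward; pixel columns grow to the right and rows downward; lengths in m; the calibration is good to about 2 mm. A picture is of the moment at which its call begins.
- hand_in(): hands the job in; it is judged then, once.
The state is a dict: "clock": time; "joints": joint angles; "qvel": joint speeds; "tau": joint torques, N m; "tcp_pos": TCP position; "orientation": TCP orientation; "contact_force": force on the tool from outside, world axes, zero at the start; "moment": the same for the moment, N m; "grip_width": finger opening in m; "gripper_force": force on a finger pad.
Only numpy, scipy, OpenCV 4.12 (cv2) and the standard library are available. Lean on these libraries where they do the work, as an engineer would, in place of code of your own. Each camera call takes 0.05 s, during which the arm holds its last target. There are 200 camera calls.

## Working session

There is one attempt and no reset: what is moved stays moved. The work goes in short steps, Python scripts to look and compute and a tool call to move; the robot and the scene stay as the last step left them, time stands still between calls to the robot, and variables do not carry over. Pictures are saved under pics/ and viewed, at most 14 in all, crops included, and the job is handed in when it is done.

Besides the shell and the picture viewer there is one more tool, called after "Emit:" as name(argument=value, ...), one argument or row to a line, values as JSON. drive_tool: Moves the arm, as the interface text tells. Its arguments: {"type":"object","properties":{"rows":{"type":"array","items":{"type":"object","properties":{"offset":{"type":"array","items":{"type":"number"}},"rotation":{"type":"array","items":{"type":"number"}},"claw":{"type":"number"}}}},"force":{"type":"number"}},"required":["rows"]}

```bash
ls; mkdir -p pics; cat > h.py <<'E'
import numpy as np, cv2
from bench import get_obs, grab_frame
def save(name,f): cv2.imwrite(f'pics/{name}.png',cv2.cvtColor(f,cv2.COLOR_RGB2BGR))
def K(d): f=d['frame'].shape[0]/2/np.tan(np.radians(d['vfov'])/2); return f
def world(d,u,v,z=None):
    """z=None: depth from the map (median 3x3); else intersect plane world z"""
    f=K(d); R=np.array(d['R']);t=np.array(d['t'])
    ray=np.array([(u-d['cx'])/f,(v-d['cy'])/f,1.])
    if z is None:
        p=d['z_map'][int(v)-1:int(v)+2,int(u)-1:int(u)+2]; p=p[p>0]; s=np.median(p) if p.size else np.nan
        return R.T@(ray*s-t)
    C=-R.T@t; r=R.T@ray; return C+r*(z-C[2])/r[2]
def cloud(d):
    f=K(d);R=np.array(d['R']);t=np.array(d['t']);Z=d['z_map']
    v,u=np.mgrid[:Z.shape[0],:Z.shape[1]]
    P=np.stack([(u-d['cx'])/f*Z,(v-d['cy'])/f*Z,Z],-1)-t
    W=P@R; W[Z==0]=np.nan; return W
E
python3 - <<'E'
from h import *
import pickle
for n in ('scene','top'):
    d=grab_frame(n); save(n+'0',cv2.resize(d['frame'],(800,600),interpolation=cv2.INTER_CUBIC)); pickle.dump(d,open(n+'0.pkl','wb'))
    R=np.array(d['R']);print(n,-R.T@np.array(d['t']),R.round(2).tolist(),K(d),(d['z_map']==0).mean())
print(get_obs())
E
```

```text
pics
scene [ 0.04448944 -0.57385145  0.43353187] [[0.84, -0.55, 0.01], [-0.23, -0.37, -0.9], [0.5, 0.75, -0.44]] 494.27169107826796 0.003924319727891156
top [0.33388236 0.10764805 0.89339827] [[-0.03, -1.0, 0.01], [-0.98, 0.02, -0.2], [0.2, -0.01, -0.98]] 389.29627500018637 0.0037797619047619047
{'clock': 0.1, 'joints': array([ 1.15591726,  0.4777093 ,  0.02235297,  1.55636537, -0.0115146 ,
        1.10930261, -0.08311513]), 'qvel': array([-0.00020333, -0.0013373 ,  0.0006673 , -0.00236579, -0.00052789,
       -0.0015396 ,  0.0010946 ]), 'tau': array([ 4.46158054e-03, -5.97760749e+01,  1.61356397e+00, -2.81955135e+01,
        1.27914129e-02,  5.02770519e-03,  1.99739766e-06]), 'tcp_pos': array([ 0.20366579, -0.6429721 ,  0.23042319]), 'orientation': array([-3.10311223e+00, -4.79736128e-01,  5.70380478e-04]), 'contact_force': array([-0.65461905, -0.13066072, -0.18483325]), 'moment': array([ 0.02461203, -0.02777684, -0.02712727]), 'gripper_force': 0.0, 'grip_width': 0.0856093812817884}
```

View pics/scene0.png

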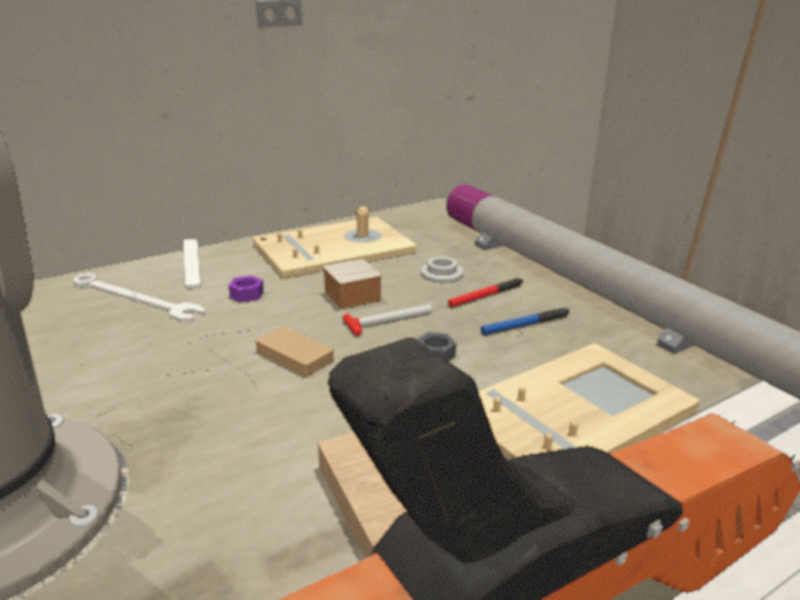

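View pics/top0.png

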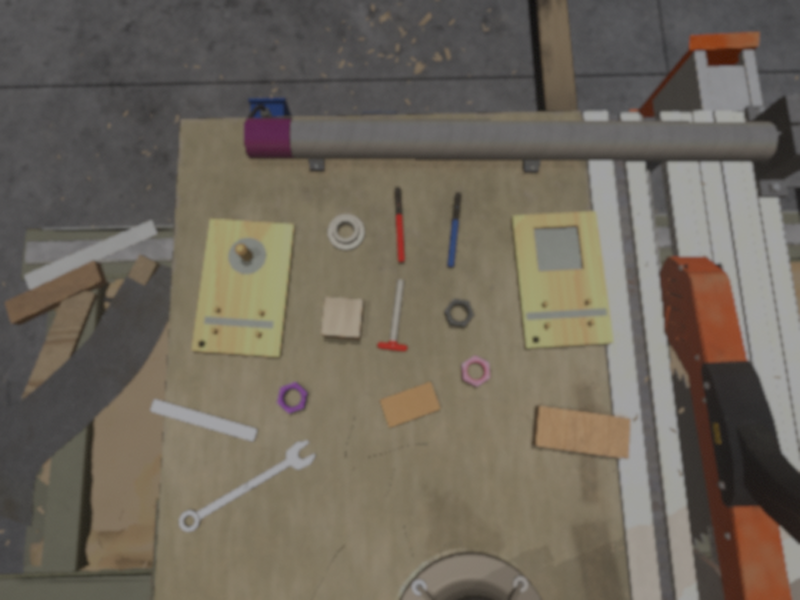

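The top view shows these, by pixel:
- Possible arbor nuts: dark grey at (459,313), which is the one wanted; purple at (293,398) and pink at (476,371) are decoys.
- Markers: blue at (454,230), red at (400,225), which stays.
- Test piece: pale cube at (342,318). The brown blocks at (410,404) and (583,432) are not wanted.
- Flange at (346,231), and the pin at (396,315) with its T at (392,347).
- Boards: blade at (245,288), test at (562,280).

In the scene view the nut is partly hidden behind the saw or arm at (437,345).

```bash
python3 - <<'E'
from h import *
import pickle
d=pickle.load(open('top0.pkl','rb')); s=pickle.load(open('scene0.pkl','rb'))
k=420/600
W=cloud(d)
print('table', [W[int(v*k),int(u*k)].round(3).tolist() for u,v in((300,480),(500,480),(330,280),(520,180),(420,280))])
print('pipe',W[int(139*k),int(400*k)].round(3), 'rail',W[int(300*k),int(625*k)].round(3),'brownblk',W[int(432*k),int(583*k)].round(3),W[int(404*k),int(410*k)].round(3))
boxes=dict(flange=(318,200,372,262),nut=(438,292,480,335),pin=(374,274,412,356),test=(312,290,370,345),blue=(440,185,470,272),red=(388,180,412,268),bblade=(185,210,300,362),btest=(505,205,618,352))
for n,b in boxes.items():
    x0,y0,x1,y1=[int(q*k) for q in b]
    P=W[y0:y1,x0:x1].reshape(-1,3); h=P[:,2]>0.006
    Q=P[h]; c,(w,l),a=cv2.minAreaRect((Q[:,:2]*1000).astype(np.float32))
    print(n,h.sum(),'rect c',np.round(c,1),'size',round(w,1),round(l,1),'ang',round(a,1),'z pct',np.percentile(Q[:,2],[5,25,50,75,95,99]).round(4),'mean',Q[:,:2].mean(0).round(4))
# scene view depth
Ws=cloud(s)
for n,(u,v) in dict(test=(352,270),flange=(442,262),red=(480,294),blue=(520,323),pin=(400,316),tab=(300,320),bb=(285,255),bt=(540,390)).items(): print('scene',n,Ws[int(v*k),int(u*k)].round(4))
cr=d['frame'][125:265,120:440]; save('crop0',cv2.resize(cr,(800,350),interpolation=cv2.INTER_CUBIC))
E
```

```text
table [[0.225, 0.252, -0.001], [0.217, -0.055, -0.002], [0.539, 0.208, -0.001], [0.71, -0.121, -0.003], [0.535, 0.057, -0.001]]
pipe [0.754 0.085 0.066] rail [ 0.493 -0.277 -0.001] brownblk [ 0.287 -0.18   0.028] [0.337 0.08  0.02 ]
flange 395 rect c [619.6 177.3] size 59.4 59.8 ang 41.6 z pct [0.0065 0.0082 0.0101 0.0193 0.0217 0.0232] mean [0.6175 0.177 ]
nut 208 rect c [477.9  -2.6] size 41.7 47.4 ang 49.5 z pct [0.0104 0.0184 0.0197 0.021  0.0231 0.0239] mean [ 0.4774 -0.0025]
pin 337 rect c [477.9 104. ] size 47.8 116.1 ang 88.1 z pct [0.0074 0.0098 0.0111 0.0127 0.0144 0.0154] mean [0.4656 0.0994]
test 791 rect c [472.3 182.3] size 60.1 60.9 ang 84.1 z pct [0.0252 0.0392 0.0403 0.0414 0.0429 0.0441] mean [0.4701 0.1817]
blue 270 rect c [620.3  -1.8] size 25.4 129.9 ang 76.4 z pct [0.0073 0.0099 0.0111 0.0127 0.0145 0.0153] mean [ 0.6166 -0.0022]
red 268 rect c [628.4  88.9] size 23.1 137.0 ang 85.4 z pct [0.0077 0.0101 0.0116 0.013  0.0149 0.016 ] mean [0.6282 0.0885]
bblade 5732 rect c [531.9 349.8] size 155.2 220.9 ang 84.5 z pct [0.013  0.0146 0.0157 0.0168 0.0188 0.0541] mean [0.5273 0.3417]
btest 5618 rect c [ 531.8 -172.8] size 220.9 141.6 ang 1.8 z pct [0.0079 0.0132 0.0148 0.016  0.0178 0.0201] mean [ 0.5284 -0.1723]
scene test [0.4694 0.1807 0.0408]
scene flange [0.6268 0.189  0.014 ]
scene red [0.614  0.083  0.0099]
scene blue [ 0.6063 -0.0062  0.0072]
scene pin [0.4881 0.0896 0.0072]
scene tab [0.3792 0.1566 0.0013]
scene bb [0.4404 0.3335 0.0145]
scene bt [ 0.5144 -0.1381  0.0146]
```

View pics/crop0.png

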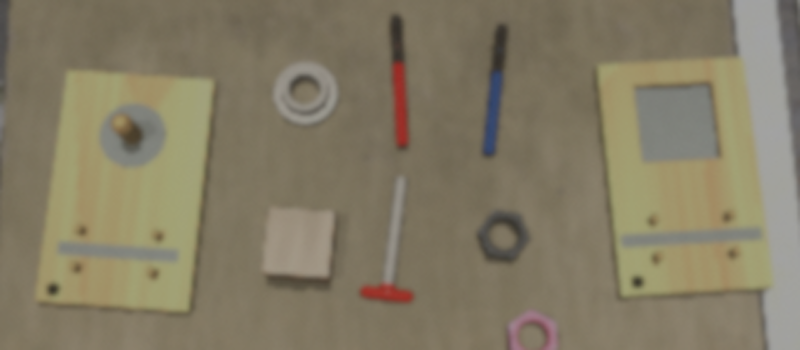

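The crop confirms the choice. The dark hexagon at crop (503,236) is the steel nut, with its flats facing up and down in the image. The blue marker is at (495,90) and the flange at (305,92). The dowel end of the blade board and the recess end of the test board both point away from the robot (+x). Next I refine all the poses from both views.

```bash
cat > meas.py <<'E'
from h import *
import pickle
D={'top':pickle.load(open('top0.pkl','rb')),'scene':pickle.load(open('scene0.pkl','rb'))}
S=4
def mask_rect(d,box,hsvf,z):
    x0,y0,x1,y1=box; im=cv2.resize(d['frame'][y0:y1,x0:x1],None,fx=S,fy=S,interpolation=cv2.INTER_CUBIC)
    m=hsvf(cv2.cvtColor(im,cv2.COLOR_RGB2HSV).astype(int)).astype(np.uint8)
    m=cv2.morphologyEx(m,cv2.MORPH_CLOSE,np.ones((9,9)))
    m=cv2.morphologyEx(m,cv2.MORPH_OPEN,np.ones((5,5)))
    c=max(cv2.findContours(m,cv2.RETR_EXTERNAL,cv2.CHAIN_APPROX_NONE)[0],key=cv2.contourArea)[:,0]
    P=np.array([world(d,x0+(u+.5)/S-.5,y0+(v+.5)/S-.5,z) for u,v in c])*1000
    return P[:,:2].astype(np.float32)
def rep(n,P):
    c,(w,l),a=cv2.minAreaRect(P); 
    M=cv2.moments(P.reshape(-1,1,2)); print(n,'rect',np.round(c,1),round(w,1),round(l,1),'ang',round(a,1),'centroid',round(M['m10']/M['m00'],1),round(M['m01']/M['m00'],1))
E
python3 - <<'E'
from meas import *
k=.7
def bx(*b): return [int(q*k) for q in b]
yel=lambda h:(h[...,1]>70)&(h[...,2]>130)&(h[...,0]<36)
T,Sc=D['top'],D['scene']
rep('bblade top',mask_rect(T,bx(183,205,305,365),yel,.015))
rep('btest top',mask_rect(T,bx(505,205,618,352),yel,.015))
rep('bblade sc',mask_rect(Sc,bx(240,195,425,275),yel,.015))
# features top (crop px: u=120+cx*.4, v=125+cy*.4)
f=lambda x,y:(120+x*.4,125+y*.4)
for n,x,y,z in [('Bpeg',82,231,.029),('Bpeg',158,236,.029),('Bpeg',77,268,.029),('Bpeg',153,273,.029),('dowel',119,119,.062),('ring',131,135,.015),
 ('Tpeg',653,221,.029),('Tpeg',728,217,.029),('Tpeg',656,259,.029),('Tpeg',733,254,.029),
 ('rec',636,87,.015),('rec',713,84,.015),('rec',719,157,.015),('rec',643,161,.015)]:
    print(n,(world(T,*f(x,y),z)*1000).round(1)[:2])
blu=lambda h:(h[...,0]>100)&(h[...,0]<130)&(h[...,1]>90)
P=mask_rect(T,bx(435,180,475,275),blu,.008);rep('blue body top',P)
P=mask_rect(Sc,bx(475,300,575,340),blu,.008);rep('blue body sc',P)
dark=lambda h:(h[...,2]<85)&(h[...,1]<80)
rep('nut top',mask_rect(T,bx(436,290,482,337),dark,.020)); 
rep('marker cap top',mask_rect(T,bx(440,185,470,235),dark,.010))
rep('cap sc',mask_rect(Sc,bx(530,300,575,330),dark,.010))
red=lambda h:((h[...,0]<8)|(h[...,0]>172))&(h[...,1]>130)
rep('T top',mask_rect(T,bx(370,335,415,357),red,.010))
rep('T sc',mask_rect(Sc,bx(335,308,375,340),red,.008))
bri=lambda h:(h[...,2]>150)&(h[...,1]<50)
rep('flange top',mask_rect(T,bx(318,205,372,258),bri,.008))
rep('rod top',mask_rect(T,bx(380,275,412,342),bri,.008))
rep('rod sc',mask_rect(Sc,bx(355,300,440,330),bri,.008))
E
```

```text
bblade top rect [530.7 344.5] 142.5 222.5 ang 84.3 centroid 529.6 353.5
btest top rect [ 560.1 -169.4] 165.5 137.3 ang 1.8 centroid 560.4 -169.1
bblade sc rect [486.2 297.3] 152.6 259.4 ang 43.6 centroid 471.0 314.7
Bpeg [486.9 377.7]
Bpeg [480.6 309.4]
Bpeg [453.5 380.9]
Bpeg [447.3 313.2]
dowel [580.8 338.4]
ring [579.  339.8]
Tpeg [ 483.1 -136.8]
Tpeg [ 485.  -205.1]
Tpeg [ 448.4 -136.8]
Tpeg [ 451.2 -206.4]
rec [ 614.2 -134.9]
rec [ 615.4 -208. ]
rec [ 544.3 -207.1]
rec [ 542.3 -136. ]
blue body top rect [595.9   1.7] 7.6 79.5 ang 81.4 centroid 596.4 1.6
blue body sc rect [594.4  -2.4] 19.1 88.8 ang 81.4 centroid 594.1 -2.3
nut top rect [4.739e+02 3.000e-01] 38.3 46.1 ang 56.7 centroid 474.3 0.1
marker cap top rect [657.4  -7.1] 13.0 50.5 ang 81.8 centroid 657.4 -7.2
cap sc rect [652.1 -15.6] 19.6 52.3 ang 83.8 centroid 652.7 -16.2
T top rect [427.2 106.2] 46.6 13.9 ang 82.8 centroid 426.6 106.2
T sc rect [425.2 102.7] 58.9 18.4 ang 71.5 centroid 425.4 103.0
flange top rect [624.1 202.6] 5.1 14.3 ang 72.1 centroid 624.4 202.8Traceback (most recent call last):
  File "<stdin>", line 27, in <module>
  File "meas.py", line 10, in mask_rect
    c=max(cv2.findContours(m,cv2.RETR_EXTERNAL,cv2.CHAIN_APPROX_NONE)[0],key=cv2.contourArea)[:,0]
      ~~~^^^^^^^^^^^^^^^^^^^^^^^^^^^^^^^^^^^^^^^^^^^^^^^^^^^^^^^^^^^^^^^^^^^^^^^^^^^^^^^^^^^^
ValueError: max() iterable argument is empty
```

```bash
python3 - <<'E'
from meas import *
C={n:cloud(d).reshape(-1,3)*1000 for n,d in D.items()}
def sel(n,x0,x1,y0,y1,z0,z1):
    P=C[n]; return P[(P[:,0]>x0)&(P[:,0]<x1)&(P[:,1]>y0)&(P[:,1]<y1)&(P[:,2]>z0)&(P[:,2]<z1)]
def show(t,Q):
    q=Q[:,:2].astype(np.float32); c,(w,l),a=cv2.minAreaRect(q); (ec,er)=cv2.minEnclosingCircle(q)
    e=cv2.fitLine(q,cv2.DIST_HUBER,0,.01,.01).ravel(); 
    print(t,len(Q),'rect',np.round(c,1),round(w,1),round(l,1),round(a,1),'mean',q.mean(0).round(1),'z',np.percentile(Q[:,2],[10,50,90]).round(1),'line',np.degrees(np.arctan(e[1]/e[0])).round(1),'circ',np.round(ec,1),round(er,1))
for n in C:
    print(n)
    show('rod',sel(n,440,550,70,125,6,16)); show('T',sel(n,410,438,70,135,6,18))
    show('blue',sel(n,545,700,-30,30,6,18)); show('red',sel(n,545,700,60,120,6,18))
    show('flange hub',sel(n,570,660,140,215,15,26)); show('flange disc',sel(n,570,660,140,215,5,12))
    show('nut',sel(n,440,515,-45,35,14,26)); show('testpc',sel(n,420,520,140,225,35,46))
    show('dowel top',sel(n,550,610,300,375,48,75))
    show('Bpegs',sel(n,430,500,295,390,22,34))
    show('Tpegs',sel(n,430,500,-220,-120,22,34))
    show('Bboard',sel(n,400,660,250,440,11,19)); show('Tboard',sel(n,400,660,-260,-80,11,19))
    show('recess',sel(n,552,608,-200,-143,4,11.5))
    show('pipe',sel(n,700,800,-100,330,40,120))
E
```

```text
top
rod 213 rect [487.8  96. ] 95.1 27.6 1.2 mean [486.8  96.2] z [ 8.2 11.  13.5] line -8.3 circ [487.6  98.3] 48.6
T 121 rect [430.1 105.2] 48.4 16.8 81.8 mean [428.2 105.2] z [ 8.9 11.5 14. ] line 80.6 circ [426.6 105.7] 24.3
blue 270 rect [620.3  -1.8] 25.4 129.9 76.4 mean [616.6  -2.2] z [ 8.6 11.1 13.8] line -8.5 circ [620.1  -2.7] 65.0
red 267 rect [628.4  88.9] 23.1 137.0 85.4 mean [628.   88.5] z [ 8.6 11.6 14. ] line 1.5 circ [629.  97.] 68.6
flange hub 152 rect [619.5 177.1] 42.5 41.7 87.4 mean [619.1 177.2] z [16.9 20.  21.9] line -7.6 circ [620.1 177.5] 22.0
flange disc 243 rect [619.5 177. ] 59.6 60.2 89.0 mean [616.6 177.1] z [ 6.4  8.3 10.3] line -72.0 circ [617.7 179.6] 33.4
nut 186 rect [478.2  -3.5] 45.8 42.3 81.2 mean [477.8  -2.9] z [17.8 19.9 22.2] line -39.6 circ [478.1  -2.5] 23.8
testpc 728 rect [472.5 182.4] 60.0 60.6 84.2 mean [471.6 182.3] z [38.8 40.5 42.4] line 38.0 circ [471.7 182.4] 40.9
dowel top 68 rect [580.2 336.2] 17.1 18.5 81.3 mean [578.6 336. ] z [53.2 60.  63. ] line -35.6 circ [580.1 337.3] 9.8
Bpegs 49 rect [471.4 347.7] 76.6 41.0 84.8 mean 
[... 1751 characters left out ...]
 348.] 79.9 40.3 83.4 mean [469.  346.6] z [22.9 26.3 29.1] line 61.5 circ [468.4 348. ] 44.5
Tpegs 137 rect [ 468.4 -176.2] 41.3 77.3 1.4 mean [ 467.5 -180.7] z [22.9 26.8 29.2] line 69.3 circ [ 468.9 -175.8] 42.7
Bboard 2335 rect [527.7 341.1] 145.1 220.7 85.2 mean [519.3 331.6] z [14.2 15.6 16.7] line -11.1 circ [526.9 340.4] 128.1
Tboard 6023 rect [ 529.2 -173.2] 222.8 143.1 1.6 mean [ 527.3 -177.4] z [14.  15.1 16.1] line -8.4 circ [ 538.1 -174.1] 122.7
recess 779 rect [ 580.  -171.6] 56.9 55.8 90.0 mean [ 579.4 -172.2] z [7.5 8.4 9.4] line 46.3 circ [ 579.6 -172.1] 38.4
pipe 3576 rect [756.6 114.4] 430.1 50.7 88.3 mean [746.6  81.6] z [44.8 60.7 69.6] line 88.2 circ [745.2 114.8] 215.2
```

The views agree to about 3 mm and the heights match the text, so I use the averages. Before the first move I check how high the orange and black structure stands near the path, and set up a move helper.

```bash
cat > go.py <<'E'
import sys,numpy as np
from scipy.spatial.transform import Rotation as Ro
from bench import get_obs
# usage: go.py x y z(mm) psi(deg): offset/rotation fractions for tool down with tool x at yaw psi
x,y,z,psi=map(float,sys.argv[1:5]); o=get_obs()
R=Ro.from_rotvec(o['orientation']); p=o['tcp_pos']
T=Ro.from_euler('z',psi,degrees=True)*Ro.from_euler('x',180,degrees=True)
d=R.inv().apply(np.array([x,y,z])/1000-p); w=(R.inv()*T).as_rotvec()
print('t',round(o['clock'],2),'pos',(p*1000).round(1),'psi',round(np.degrees(np.arctan2(*R.as_matrix()[[1,0],0])),2),'grip',round(o['grip_width']*1000,1),round(o['gripper_force'],1),'F',o['contact_force'].round(1),'j',o['joints'].round(2))
print('offset',(d/.15).round(3),'rotation',(w/2).round(3),'mm',(d*1000).round(1))
E
python3 go.py 300 -550 330 23
python3 - <<'E'
from meas import *
k=.7
for n,pts in dict(top=[(690,280),(715,350),(740,400),(740,470),(770,560),(720,45),(650,300)],scene=[(400,360),(440,430),(520,480),(620,470),(720,470),(350,575),(350,470)]).items():
    W=cloud(D[n])
    for u,v in pts: print(n,u,v,W[int(v*k),int(u*k)].round(3))
E
```

```text
t 0.1 pos [ 203.7 -643.   230.4] psi 17.58 grip 85.6 0.0 F [-0.7 -0.1 -0.2] j [ 1.16  0.48  0.02  1.56 -0.01  1.11 -0.08]
offset [ 0.799 -0.398 -0.663] rotation [-0.001  0.    -0.047] mm [119.9 -59.7 -99.5]
top 690 280 [ 0.501 -0.329  0.105]
top 715 350 [ 0.4   -0.344  0.119]
top 740 400 [ 0.329 -0.353  0.146]
top 740 470 [ 0.241 -0.334  0.155]
top 770 560 [ 0.128 -0.369  0.134]
top 720 45 [ 0.968 -0.508 -0.015]
top 650 300 [ 0.492 -0.316  0.001]
scene 400 360 [ 0.19  -0.357  0.273]
scene 440 430 [ 0.193 -0.383  0.25 ]
scene 520 480 [ 0.249 -0.378  0.194]
scene 620 470 [ 0.359 -0.357  0.136]
scene 720 470 [ 0.437 -0.379  0.115]
scene 350 575 [ 0.173 -0.337  0.136]
scene 350 470 [ 0.273 -0.156  0.03 ]
```

The saw's black handle tops out at about z 0.28 near (0.19,-0.36). I rise first, then swing round its low end.

Emit:
drive_tool(
  rows=[
    {"offset": [0, 0, -0.67], "rotation": [0, 0, 0], "claw": 0.8},
    {"offset": [0, 0, -0.67], "rotation": [0, 0, 0], "claw": 0.8},
    {"offset": [0.8, -0.4, -0.67], "rotation": [0, 0, 0.153], "claw": 0.8},
    {"offset": [0.8, -0.4, -0.67], "rotation": [0, 0, 0.153], "claw": 0.8},
    {"offset": [0.8, -0.4, -0.67], "rotation": [0, 0, 0.153], "claw": 0.8},
    {"offset": [0.8, -0.4, -0.67], "rotation": [0, 0, 0.153], "claw": 0.8},
    {"offset": [0.8, -0.4, -0.67], "rotation": [0, 0, 0.153], "claw": 0.8},
  ],
)

```text
clock: 0.68
tcp_pos: [0.305, -0.5465, 0.3322]
orientation: [-3.14, -0.015, -0.003]
contact_force: [0.3, 0.3, -0.8]
grip_width: 0.068
gripper_force: 0.0
```

Emit:
drive_tool(
  rows=[
    {"offset": [1, -1, 0], "rotation": [0, 0, 0], "claw": 0.8},
    {"offset": [1, -1, 0], "rotation": [0, 0, 0], "claw": 0.8},
    {"offset": [1, -1, 0], "rotation": [0, 0, 0], "claw": 0.8},
    {"offset": [1, -1, 0], "rotation": [0, 0, 0], "claw": 0.8},
    {"offset": [1, -1, 0], "rotation": [0, 0, 0], "claw": 0.8},
    {"offset": [1, -1, 0], "rotation": [0, 0, 0], "claw": 0.8},
  ],
)

```text
clock: 1.18
tcp_pos: [0.4561, -0.3929, 0.3312]
orientation: [-3.138, -0.019, -0.004]
contact_force: [0.7, 1.2, -0.1]
grip_width: 0.0684
gripper_force: 0.0
```

Emit:
drive_tool(
  rows=[
    {"offset": [0.8, -1, 0], "rotation": [0, 0, 0], "claw": 0.8},
    {"offset": [0.8, -1, 0], "rotation": [0, 0, 0], "claw": 0.8},
    {"offset": [0.8, -1, 0], "rotation": [0, 0, 0], "claw": 0.8},
    {"offset": [0.8, -1, 0], "rotation": [0, 0, 0], "claw": 0.8},
    {"offset": [0.8, -1, 0], "rotation": [0, 0, 0], "claw": 0.8},
  ],
)

```text
clock: 1.6
tcp_pos: [0.5719, -0.2463, 0.3312]
orientation: [-3.14, -0.007, -0.0]
contact_force: [0.6, 0.2, -0.7]
grip_width: 0.0684
gripper_force: 0.0
```

Emit:
drive_tool(
  rows=[
    {"offset": [0.3, -1, 0], "rotation": [0, 0, 0], "claw": 0.8},
    {"offset": [0.3, -1, 0], "rotation": [0, 0, 0], "claw": 0.8},
    {"offset": [0.3, -1, 0], "rotation": [0, 0, 0], "claw": 0.8},
    {"offset": [0.3, -1, 0], "rotation": [0, 0, 0], "claw": 0.8},
    {"offset": [0.3, -1, 0], "rotation": [0, 0, 0], "claw": 0.8},
  ],
)

```text
clock: 2.02
tcp_pos: [0.6163, -0.0914, 0.3312]
orientation: [-3.137, -0.018, 0.0]
contact_force: [0.6, 0.4, 0.3]
grip_width: 0.0683
gripper_force: 0.0
```

Emit:
drive_tool(
  rows=[
    {"offset": [0, -1, 0.5], "rotation": [0, 0, 0], "claw": 0.8},
    {"offset": [0, -1, 0.5], "rotation": [0, 0, 0], "claw": 0.8},
    {"offset": [0, -1, 0.5], "rotation": [0, 0, 0], "claw": 0.8},
    {"offset": [0, -1, 0.5], "rotation": [0, 0, 0], "claw": 0.8},
    {"offset": [0, -1, 0.5], "rotation": [0, 0, 0], "claw": 0.8},
  ],
)

```text
clock: 2.43
tcp_pos: [0.6118, 0.0583, 0.2525]
orientation: [-3.138, -0.018, 0.011]
contact_force: [0.2, 1.2, -1.0]
grip_width: 0.0685
gripper_force: 0.0
```

```bash
python3 go.py 618 176 120 0
```

```text
t 2.43 pos [611.8  58.3 252.5] psi 0.65 grip 68.5 0.0 F [ 0.2  1.2 -1. ] j [ 0.02  0.38 -0.28  1.66  0.11  1.12 -1.85]
offset [ 0.057 -0.781  0.886] rotation [-0.002  0.003  0.006] mm [   8.5 -117.1  132.9]
```

Emit:
drive_tool(
  rows=[
    {"offset": [0.03, -0.79, 0.88], "rotation": [0, 0, 0], "claw": 0.65},
    {"offset": [0.03, -0.79, 0.88], "rotation": [0, 0, 0], "claw": 0.65},
    {"offset": [0.03, -0.79, 0.88], "rotation": [0, 0, 0], "claw": 0.65},
    {"offset": [0.03, -0.79, 0.88], "rotation": [0, 0, 0], "claw": 0.65},
    {"offset": [0.03, -0.79, 0.88], "rotation": [0, 0, 0], "claw": 0.65},
    {"offset": [0.03, -0.79, 0.88], "rotation": [0, 0, 0], "claw": 0.65},
    {"offset": [0.03, -0.79, 0.88], "rotation": [0, 0, 0], "claw": 0.65},
    {"offset": [0.03, -0.79, 0.88], "rotation": [0, 0, 0], "claw": 0.65},
  ],
)

```text
clock: 3.1
tcp_pos: [0.6207, 0.166, 0.1261]
orientation: [3.141, -0.003, 0.003]
contact_force: [0.3, 0.4, 0.5]
grip_width: 0.0559
gripper_force: 0.0
```

```bash
python3 go.py 618 176 10 0; python3 - <<'E'
from h import *
import pickle
d=grab_frame('scene'); pickle.dump(d,open('s1.pkl','wb'))
save('s1',cv2.resize(d['frame'][80:290,220:500],(800,600),interpolation=cv2.INTER_CUBIC))
E
```

```text
t 3.1 pos [620.7 166.  126.1] psi -0.12 grip 55.9 0.0 F [0.3 0.4 0.5] j [-0.16  0.55 -0.28  1.71  0.19  0.9  -2.09]
offset [-0.02  -0.067  0.774] rotation [ 0.001 -0.001 -0.001] mm [ -2.9 -10.1 116. ]
```

View pics/s1.png

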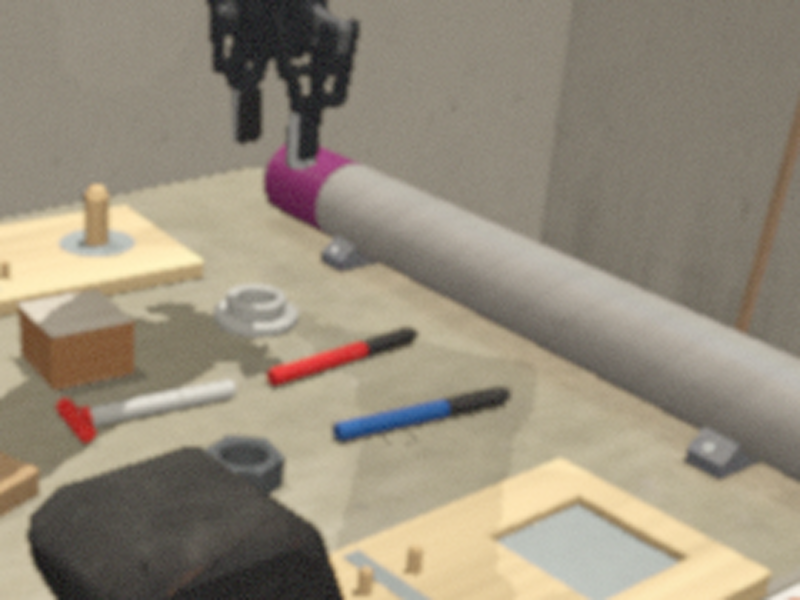

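The picture shows the gripper above the flange, with its fingertips at (303,163) and (247,140) and the flange at (257,310). I check where the tips really are relative to the TCP.

```bash
python3 - <<'E'
from h import *
import pickle
d=pickle.load(open('s1.pkl','rb'))
for x,y in((303,155),(297,158),(310,152),(247,132),(247,120),(300,130)): print(x,y,(world(d,220+x*.35,80+y*.35)*1000).round(1))
W=cloud(d)*1000;Q=W.reshape(-1,3);Q=Q[(Q[:,0]>590)&(Q[:,0]<650)&(Q[:,1]>110)&(Q[:,1]<230)&(Q[:,2]>90)&(Q[:,2]<175)]
print(np.percentile(Q[:,2],[0,1,2,5]),len(Q)); P=Q[Q[:,2]<145]; print(P[P[:,1]<166][:,1].min(),P[:,1].max(),P[:,0].min(),P[:,0].max())
E
```

```text
303 155 [613.7 125.3 141.4]
297 158 [613.4 131.  137.8]
310 152 [620.4 126.5 142.1]
247 132 [616.7 192.1 139. ]
247 120 [617.2 193.3 147.3]
300 130 [612.2 128.1 158. ]
[130.47750883 131.63393501 131.97581846 133.35461515] 477
123.13285082220162 201.80272857108636 606.9900185018771 630.6662993881346
```

Emit:
drive_tool(
  rows=[
    {"offset": [-0.02, -0.067, 0.5], "rotation": [0, 0, 0], "claw": 0.65},
    {"offset": [-0.02, -0.067, 0.5], "rotation": [0, 0, 0], "claw": 0.65},
    {"offset": [-0.02, -0.067, 0.5], "rotation": [0, 0, 0], "claw": 0.65},
    {"offset": [-0.02, -0.067, 0.5], "rotation": [0, 0, 0], "claw": 0.65},
    {"offset": [-0.02, -0.067, 0.5], "rotation": [0, 0, 0], "claw": 0.65},
    {"offset": [-0.02, -0.067, 0.5], "rotation": [0, 0, 0], "claw": 0.65},
    {"offset": [-0.02, -0.067, 0.5], "rotation": [0, 0, 0], "claw": 0.65},
  ],
)

```text
clock: 3.73
tcp_pos: [0.6179, 0.1786, 0.0524]
orientation: [-3.141, 0.0, -0.006]
contact_force: [-0.2, -0.1, 0.7]
grip_width: 0.0556
gripper_force: 0.0
```

```bash
python3 go.py 618 176 10 0
```

```text
t 3.73 pos [617.9 178.6  52.4] psi -0.01 grip 55.6 0.0 F [-0.2 -0.1  0.7] j [-0.19  0.64 -0.26  1.75  0.22  0.77 -2.13]
offset [-0.001  0.018  0.282] rotation [-0.    -0.002 -0.   ] mm [-0.1  2.6 42.4]
```

Emit:
drive_tool(
  rows=[
    {"offset": [0, 0.015, 0.3], "rotation": [0, 0, 0], "claw": 0.65},
    {"offset": [0, 0.015, 0.3], "rotation": [0, 0, 0], "claw": 0.65},
    {"offset": [0, 0.015, 0.3], "rotation": [0, 0, 0], "claw": 0.65},
    {"offset": [0, 0.015, 0.3], "rotation": [0, 0, 0], "claw": 0.65},
    {"offset": [0, 0.015, 0.3], "rotation": [0, 0, 0], "claw": 0.65},
    {"offset": [0, 0.015, 0.3], "rotation": [0, 0, 0], "claw": 0.3},
    {"offset": [0, 0.015, 0.3], "rotation": [0, 0, 0], "claw": 0.3},
    {"offset": [0, 0.015, 0.3], "rotation": [0, 0, 0], "claw": 0.3},
    {"offset": [0, 0.015, 0.3], "rotation": [0, 0, 0], "claw": 0.3},
    {"offset": [0, 0.015, 0.3], "rotation": [0, 0, 0], "claw": 0.3},
    {"offset": [0, 0.015, 0.3], "rotation": [0, 0, 0], "claw": 0.3},
    {"offset": [0, 0.015, 0.3], "rotation": [0, 0, 0], "claw": 0.3},
  ],
  force=60,
)

```text
clock: 4.73
tcp_pos: [0.6167, 0.1768, 0.0066]
orientation: [-3.141, -0.001, -0.002]
contact_force: [-2.3, -0.5, 7.8]
grip_width: 0.0412
gripper_force: 63.7
```

```bash
python3 go.py 579.5 337 140 0
```

```text
t 4.73 pos [616.7 176.8   6.6] psi 0.04 grip 41.2 63.7 F [-2.3 -0.5  7.8] j [-0.2   0.7  -0.25  1.77  0.25  0.7  -2.15]
offset [-0.246 -1.069 -0.889] rotation [-0.    -0.001  0.   ] mm [ -36.9 -160.3 -133.4]
```

Emit:
drive_tool(
  rows=[
    {"offset": [0, 0, -0.3], "rotation": [0, 0, 0], "claw": 0.3},
    {"offset": [0, 0, -0.85], "rotation": [0, 0, 0], "claw": 0.3},
    {"offset": [0, 0, -0.85], "rotation": [0, 0, 0], "claw": 0.3},
    {"offset": [0, 0, -0.85], "rotation": [0, 0, 0], "claw": 0.3},
    {"offset": [0, 0, -0.85], "rotation": [0, 0, 0], "claw": 0.3},
    {"offset": [0, 0, -0.85], "rotation": [0, 0, 0], "claw": 0.3},
    {"offset": [0, 0, -0.85], "rotation": [0, 0, 0], "claw": 0.3},
    {"offset": [0, 0, -0.85], "rotation": [0, 0, 0], "claw": 0.3},
  ],
)

```text
clock: 5.4
tcp_pos: [0.6146, 0.1759, 0.1301]
orientation: [3.14, 0.001, -0.006]
contact_force: [0.3, 0.4, -3.5]
grip_width: 0.0411
gripper_force: 63.7
```

```bash
python3 go.py 579.5 337 134 0; python3 - <<'E'
from h import *
import pickle
d=grab_frame('scene'); pickle.dump(d,open('s2.pkl','wb'))
save('s2',cv2.resize(d['frame'][100:220,230:390],(800,600),interpolation=cv2.INTER_CUBIC))
E
```

```text
t 5.4 pos [614.6 175.9 130.1] psi 0.05 grip 41.1 63.7 F [ 0.3  0.4 -3.5] j [-0.17  0.54 -0.29  1.71  0.19  0.92 -2.1 ]
offset [-0.233 -1.074 -0.027] rotation [0.001 0.002 0.   ] mm [ -35.  -161.1   -4. ]
```

View pics/s2.png

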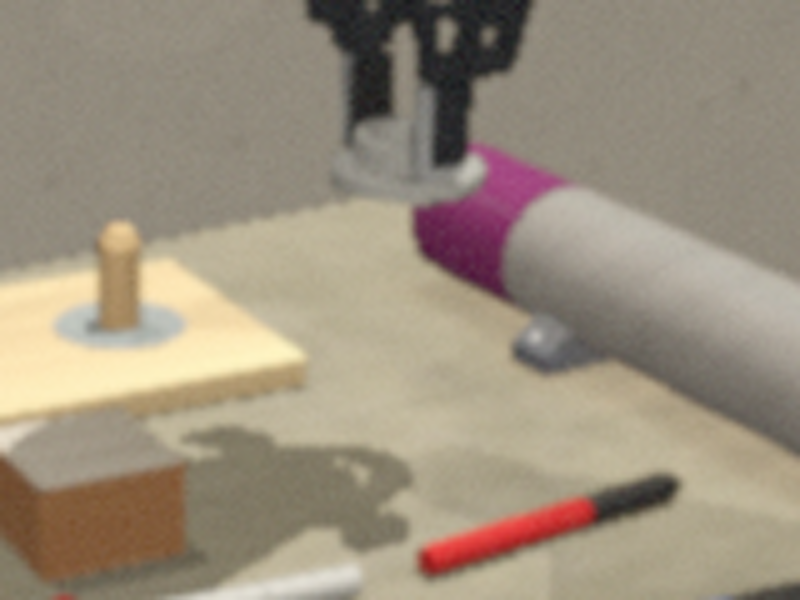

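The flange is held flat, with its disc from (333,170) to (487,170). It may sit off-centre in the pads, so I measure its centre in the hand from both cameras.

```bash
python3 - <<'E'
from h import *
import pickle
from scipy.optimize import least_squares
for n,d in(('scene',pickle.load(open('s2.pkl','rb'))),('top',grab_frame('top'))):
    Q=cloud(d).reshape(-1,3)*1000
    Q=Q[(abs(Q[:,0]-615)<60)&(abs(Q[:,1]-176)<60)&(Q[:,2]>105)&(Q[:,2]<165)]
    print(n,len(Q),np.percentile(Q[:,2],[1,5,25,50]).round(1))
    for lo,hi in((118,126),(126,133),(133,145)):
        q=Q[(Q[:,2]>lo)&(Q[:,2]<hi)]; 
        if len(q)>5:
            print(lo,hi,len(q),'x',q[:,0].min().round(1),q[:,0].max().round(1),'y',q[:,1].min().round(1),q[:,1].max().round(1))
            if n=='scene':
                for r in(31,22):
                    s=least_squares(lambda p:np.hypot(q[:,0]-p[0],q[:,1]-p[1])-r,[615,176],loss='soft_l1'); print(r,s.x.round(1),s.cost.round(1))
E
```

```text
scene 613 [124.3 126.4 132.  141.4]
118 126 27 x 586.8 631.4 y 145.7 187.3
31 [617.9 177.8] 13.9
22 [611.6 169.6] 41.5
126 133 159 x 584.6 643.5 y 142.6 201.6
31 [617.9 177.3] 284.7
22 [612.  169.1] 434.5
133 145 199 x 594.1 626.8 y 140.9 203.7
31 [628.5 169.6] 617.8
22 [617.4 170.6] 476.3
top 301 [127.3 129.  131.7 135.7]
126 133 121 x 587.9 629.7 y 151.8 203.2
133 145 139 x 589.0 626.7 y 157.6 209.7
```

Emit:
drive_tool(
  rows=[
    {"offset": [-0.24, -0.8, 0], "rotation": [0, 0, 0], "claw": 0.3},
    {"offset": [-0.24, -0.8, 0], "rotation": [0, 0, 0], "claw": 0.3},
    {"offset": [-0.24, -0.8, 0], "rotation": [0, 0, 0], "claw": 0.3},
    {"offset": [-0.24, -0.8, 0], "rotation": [0, 0, 0], "claw": 0.3},
    {"offset": [-0.24, -1, 0], "rotation": [0, 0, 0], "claw": 0.3},
    {"offset": [-0.24, -1, 0], "rotation": [0, 0, 0], "claw": 0.3},
    {"offset": [-0.24, -1, 0], "rotation": [0, 0, 0], "claw": 0.3},
    {"offset": [-0.24, -1, 0], "rotation": [0, 0, 0], "claw": 0.3},
    {"offset": [-0.24, -1, 0], "rotation": [0, 0, 0], "claw": 0.3},
    {"offset": [-0.24, -1, 0], "rotation": [0, 0, 0], "claw": 0.3},
  ],
)

```text
clock: 6.33
tcp_pos: [0.5804, 0.3248, 0.1319]
orientation: [3.14, -0.002, -0.001]
contact_force: [-0.2, -0.2, -2.9]
grip_width: 0.0412
gripper_force: 63.9
```

```bash
python3 go.py 577.5 337 75 0
```

```text
t 6.33 pos [580.4 324.8 131.9] psi -0.06 grip 41.2 63.9 F [-0.2 -0.2 -2.9] j [-0.39  0.58 -0.3   1.65  0.2   0.95 -2.34]
offset [-0.019 -0.082  0.38 ] rotation [ 0.001  0.    -0.001] mm [ -2.9 -12.3  56.9]
```

Emit:
drive_tool(
  rows=[
    {"offset": [-0.026, -0.078, 0.3], "rotation": [0, 0, 0], "claw": 0.3},
    {"offset": [-0.026, -0.078, 0.3], "rotation": [0, 0, 0], "claw": 0.3},
    {"offset": [-0.026, -0.078, 0.3], "rotation": [0, 0, 0], "claw": 0.3},
    {"offset": [-0.026, -0.078, 0.3], "rotation": [0, 0, 0], "claw": 0.3},
    {"offset": [-0.026, -0.078, 0.3], "rotation": [0, 0, 0], "claw": 0.3},
    {"offset": [-0.026, -0.078, 0.3], "rotation": [0, 0, 0], "claw": 0.3},
  ],
)

```text
clock: 6.83
tcp_pos: [0.5774, 0.3381, 0.0891]
orientation: [-3.141, 0.0, -0.004]
contact_force: [-0.1, -0.5, -1.8]
grip_width: 0.0409
gripper_force: 64.0
```

```bash
python3 go.py 576.5 336.5 21.6 0; python3 - <<'E'
from h import *
import pickle
d=grab_frame('scene'); t=grab_frame('top')
a=cv2.resize(d['frame'][100:190,210:310],(400,360),interpolation=cv2.INTER_CUBIC); b=cv2.resize(t['frame'][140:230,120:220],(400,360),interpolation=cv2.INTER_CUBIC)
save('s3',np.hstack([a,b]))
pickle.dump(d,open('s3.pkl','wb'))
E
```

```text
t 6.83 pos [577.4 338.1  89.1] psi -0.01 grip 40.9 64.0 F [-0.1 -0.5 -1.8] j [-0.42  0.63 -0.29  1.67  0.22  0.87 -2.37]
offset [-0.007  0.011  0.45 ] rotation [-0.001 -0.001 -0.   ] mm [-1.1  1.7 67.5]
```

View pics/s3.png

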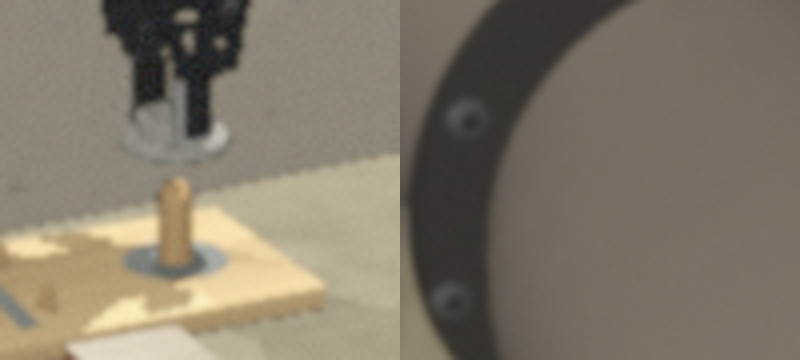

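The left half shows the flange centred at u=177, over the dowel at u=176, so they line up in that view. The top camera is blocked by the arm. I descend and watch the force.

Emit:
drive_tool(
  rows=[
    {"offset": [-0.004, 0.006, 0.12], "rotation": [0, 0, 0], "claw": 0.3},
    {"offset": [-0.004, 0.006, 0.15], "rotation": [0, 0, 0], "claw": 0.3},
    {"offset": [-0.004, 0.006, 0.18], "rotation": [0, 0, 0], "claw": 0.3},
    {"offset": [-0.004, 0.006, 0.21], "rotation": [0, 0, 0], "claw": 0.3},
    {"offset": [-0.004, 0.006, 0.24], "rotation": [0, 0, 0], "claw": 0.3},
    {"offset": [-0.004, 0.006, 0.24], "rotation": [0, 0, 0], "claw": 0.3},
    {"offset": [-0.004, 0.006, 0.24], "rotation": [0, 0, 0], "claw": 0.3},
  ],
)

```text
clock: 7.52
tcp_pos: [0.5755, 0.3373, 0.0512]
orientation: [3.141, 0.001, -0.0]
contact_force: [0.4, 0.1, -1.8]
grip_width: 0.0411
gripper_force: 64.0
```

```bash
python3 go.py 576.5 336.5 21.6 0; python3 - <<'E'
from h import *
d=cloud(grab_frame('scene')).reshape(-1,3)*1000
for lo,hi in((40,47),(47,54),(54,62)):
    q=d[(abs(d[:,0]-577)<45)&(abs(d[:,1]-337)<45)&(d[:,2]>lo)&(d[:,2]<hi)]; print(lo,hi,len(q),q.min(0).round(1),q.max(0).round(1))
E
```

```text
t 7.52 pos [575.5 337.3  51.2] psi 0.04 grip 41.1 64.0 F [ 0.4  0.1 -1.8] j [-0.43  0.68 -0.28  1.69  0.24  0.81 -2.39]
offset [0.007 0.005 0.198] rotation [0. 0. 0.] mm [ 1.   0.7 29.6]
40 47 11 [547.4 308.   45.8] [594.  334.6  47. ]
47 54 125 [545.6 305.5  47.1] [607.6 365.1  54. ]
54 62 82 [549.2 305.2  54. ] [600.4 364.7  61.9]
```

Emit:
drive_tool(
  rows=[
    {"offset": [0.005, 0.003, 0.05], "rotation": [0, 0, 0], "claw": 0.3},
    {"offset": [0.005, 0.003, 0.1], "rotation": [0, 0, 0], "claw": 0.3},
    {"offset": [0.005, 0.003, 0.15], "rotation": [0, 0, 0], "claw": 0.3},
    {"offset": [0.005, 0.003, 0.19], "rotation": [0, 0, 0], "claw": 0.3},
    {"offset": [0.005, 0.003, 0.19], "rotation": [0, 0, 0], "claw": 0.3},
    {"offset": [0.005, 0.003, 0.19], "rotation": [0, 0, 0], "claw": 0.3},
  ],
)

```text
clock: 8.07
tcp_pos: [0.576, 0.3367, 0.0221]
orientation: [3.141, 0.001, -0.001]
contact_force: [-0.3, 0.8, -2.9]
grip_width: 0.0413
gripper_force: 64.0
```

```bash
python3 go.py 576.5 336.5 21.6 0
```

```text
t 8.07 pos [576.  336.7  22.1] psi 0.05 grip 41.3 64.0 F [-0.3  0.8 -2.9] j [-0.43  0.72 -0.27  1.7   0.26  0.76 -2.39]
offset [0.004 0.001 0.003] rotation [0. 0. 0.] mm [0.5 0.2 0.5]
```

Emit:
drive_tool(
  rows=[
    {"offset": [0, 0, 0.007], "rotation": [0, 0, 0], "claw": 0.3},
    {"offset": [0, 0, 0.007], "rotation": [0, 0, 0], "claw": 0.7},
    {"offset": [0, 0, 0.007], "rotation": [0, 0, 0], "claw": 0.7},
    {"offset": [0, 0, 0.007], "rotation": [0, 0, 0], "claw": 0.7},
    {"offset": [0, 0, 0.007], "rotation": [0, 0, 0], "claw": 0.7},
    {"offset": [0, 0, 0.007], "rotation": [0, 0, 0], "claw": 0.7},
    {"offset": [0, 0, -0.8], "rotation": [0, 0, 0], "claw": 0.7},
    {"offset": [0, 0, -0.8], "rotation": [0, 0, 0], "claw": 0.7},
    {"offset": [0, 0, -0.8], "rotation": [0, 0, 0], "claw": 0.7},
    {"offset": [0, 0, -0.8], "rotation": [0, 0, 0], "claw": 0.7},
    {"offset": [0, 0, -0.8], "rotation": [0, 0, 0], "claw": 0.7},
    {"offset": [0, 0, -0.8], "rotation": [0, 0, 0], "claw": 0.7},
  ],
)

```text
clock: 9.07
tcp_pos: [0.576, 0.3365, 0.1426]
orientation: [3.141, 0.001, 0.0]
contact_force: [-0.2, -0.4, -0.3]
grip_width: 0.0597
gripper_force: 0.0
```

Emit:
drive_tool(
  rows=[
    {"offset": [-0.3, 1, 0], "rotation": [0, 0, 0], "claw": 0.7},
    {"offset": [-0.3, 1, 0], "rotation": [0, 0, 0], "claw": 0.7},
    {"offset": [-0.3, 1, 0], "rotation": [0, 0, 0], "claw": 0.7},
    {"offset": [-0.3, 1, 0], "rotation": [0, 0, 0], "claw": 0.7},
    {"offset": [-0.3, 1, 0], "rotation": [0, 0, 0], "claw": 0.7},
  ],
)

```text
clock: 9.48
tcp_pos: [0.5287, 0.1775, 0.1402]
orientation: [3.134, -0.011, -0.009]
contact_force: [-0.5, -0.8, -1.1]
grip_width: 0.0598
gripper_force: 0.0
```

Emit:
drive_tool(
  rows=[
    {"offset": [-0.36, 1, 0], "rotation": [0, 0, -0.2], "claw": 0.7},
    {"offset": [-0.36, 1, 0], "rotation": [0, 0, -0.2], "claw": 0.7},
    {"offset": [-0.36, 1, 0], "rotation": [0, 0, -0.2], "claw": 0.7},
    {"offset": [-0.36, 1, 0], "rotation": [0, 0, -0.2], "claw": 0.7},
    {"offset": [-0.36, 1, 0], "rotation": [0, 0, -0.2], "claw": 0.7},
    {"offset": [-0.36, 1, 0], "rotation": [0, 0, -0.2], "claw": 0.7},
    {"offset": [-0.36, 1, 0], "rotation": [0, 0, -0.2], "claw": 0.7},
  ],
)

```text
clock: 10.07
tcp_pos: [0.4772, 0.0373, 0.1421]
orientation: [-3.078, -0.624, 0.002]
contact_force: [-0.0, 0.3, -0.7]
grip_width: 0.0594
gripper_force: 0.0
```

```bash
python3 go.py 478 -3.3 60 23; python3 - <<'E'
from h import *
import pickle
d=grab_frame('top'); pickle.dump(d,open('t4.pkl','wb'))
Q=cloud(d).reshape(-1,3)*1000
for n,x,y,z0,z1 in(('flange hub',579,337,30,45),('flange disc',579,337,19,28),('dowel',579,337,50,70)):
    q=Q[(abs(Q[:,0]-x)<45)&(abs(Q[:,1]-y)<45)&(Q[:,2]>z0)&(Q[:,2]<z1)]
    print(n,len(q),(np.median(q[:,2])).round(1) if len(q) else '', [np.round(v,1) for v in cv2.minEnclosingCircle(q[:,:2].astype(np.float32))] if len(q) else '')
save('t4',cv2.resize(d['frame'][130:330,120:420],(800,533),interpolation=cv2.INTER_CUBIC))
E
```

```text
t 10.07 pos [477.2  37.3 142.1] psi 22.93 grip 59.4 0.0 F [-0.   0.3 -0.7] j [ 0.12  0.3  -0.38  2.08  0.15  0.79 -1.53]
offset [-0.1    0.252  0.547] rotation [-0.     0.    -0.001] mm [-15.   37.7  82. ]
flange hub 172 35.2 [array([579.6, 337.3]), np.float64(22.0)]
flange disc 281 23.3 [array([583.9, 338.7]), np.float64(48.2)]
dowel 66 59.6 [array([579.9, 337.2]), np.float64(9.6)]
```

View pics/t4.png

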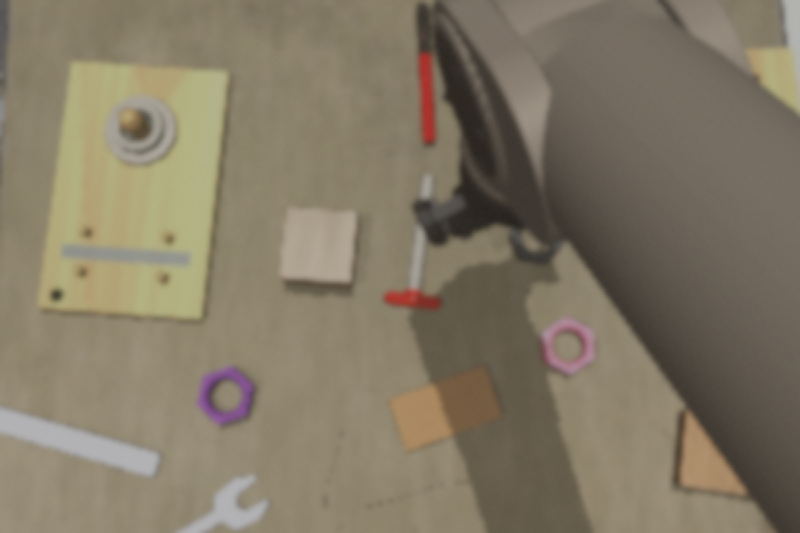

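The flange sits flat (hub top at z 35) and concentric with the dowel at (130,122). Next is the nut, at (535,240) by the gripper.

Emit:
drive_tool(
  rows=[
    {"offset": [-0.1, 0.25, 0.4], "rotation": [0, 0, 0], "claw": 0.65},
    {"offset": [-0.1, 0.25, 0.4], "rotation": [0, 0, 0], "claw": 0.65},
    {"offset": [-0.1, 0.25, 0.5], "rotation": [0, 0, 0], "claw": 0.65},
    {"offset": [-0.1, 0.25, 0.5], "rotation": [0, 0, 0], "claw": 0.65},
    {"offset": [-0.1, 0.25, 0.5], "rotation": [0, 0, 0], "claw": 0.65},
    {"offset": [-0.1, 0.25, 0.5], "rotation": [0, 0, 0], "claw": 0.65},
  ],
)

```text
clock: 10.62
tcp_pos: [0.4793, -0.0018, 0.0685]
orientation: [-3.077, -0.629, -0.002]
contact_force: [-0.0, -0.7, 0.6]
grip_width: 0.0555
gripper_force: 0.0
```

```bash
python3 go.py 478 -3 2 22
```

```text
t 10.62 pos [479.3  -1.8  68.5] psi 23.1 grip 55.5 0.0 F [-0.  -0.7  0.6] j [ 0.15  0.42 -0.33  2.13  0.22  0.63 -1.5 ]
offset [-0.012  0.004  0.443] rotation [-0.    -0.001  0.01 ] mm [-1.7  0.6 66.5]
```

Emit:
drive_tool(
  rows=[
    {"offset": [-0.012, 0.004, 0.2], "rotation": [0, 0, 0.01], "claw": 0.65},
    {"offset": [-0.012, 0.004, 0.35], "rotation": [0, 0, 0.01], "claw": 0.65},
    {"offset": [-0.012, 0.004, 0.44], "rotation": [0, 0, 0.01], "claw": 0.65},
    {"offset": [-0.012, 0.004, 0.44], "rotation": [0, 0, 0.01], "claw": 0.65},
    {"offset": [-0.012, 0.004, 0.44], "rotation": [0, 0, 0.01], "claw": 0.65},
    {"offset": [-0.012, 0.004, 0.44], "rotation": [0, 0, 0.01], "claw": 0.3},
    {"offset": [-0.012, 0.004, 0.44], "rotation": [0, 0, 0.01], "claw": 0.3},
    {"offset": [-0.012, 0.004, 0.44], "rotation": [0, 0, 0.01], "claw": 0.3},
    {"offset": [-0.012, 0.004, 0.44], "rotation": [0, 0, 0.01], "claw": 0.3},
    {"offset": [-0.012, 0.004, 0.44], "rotation": [0, 0, 0.01], "claw": 0.3},
    {"offset": [-0.012, 0.004, 0.44], "rotation": [0, 0, 0.01], "claw": 0.3},
  ],
)

```text
clock: 11.53
tcp_pos: [0.4783, -0.0043, 0.0037]
orientation: [3.085, 0.595, 0.005]
contact_force: [-1.1, 1.2, 6.3]
grip_width: 0.0407
gripper_force: 59.9
```

```bash
python3 go.py 478 -3 2 0
```

```text
t 11.53 pos [478.3  -4.3   3.7] psi 21.83 grip 40.7 59.9 F [-1.1  1.2  6.3] j [ 0.1   0.53 -0.27  2.16  0.3   0.48 -1.59]
offset [ 0.001 -0.009  0.011] rotation [ 0.    -0.002  0.191] mm [ 0.2 -1.3  1.7]
```

Emit:
drive_tool(
  rows=[
    {"offset": [0, 0, -0.3], "rotation": [0, 0, 0], "claw": 0.3},
    {"offset": [0, 0, -0.9], "rotation": [0, 0, 0.191], "claw": 0.3},
    {"offset": [0, 0, -0.9], "rotation": [0, 0, 0.191], "claw": 0.3},
    {"offset": [0, 0, -0.9], "rotation": [0, 0, 0.191], "claw": 0.3},
    {"offset": [0, 0, -0.9], "rotation": [0, 0, 0.191], "claw": 0.3},
    {"offset": [0, 0, -0.9], "rotation": [0, 0, 0.191], "claw": 0.3},
    {"offset": [0, 0, -0.9], "rotation": [0, 0, 0.191], "claw": 0.3},
  ],
)

```text
clock: 12.12
tcp_pos: [0.4758, -0.005, 0.136]
orientation: [3.141, 0.004, -0.003]
contact_force: [-0.0, -0.5, -2.9]
grip_width: 0.0409
gripper_force: 60.9
```

Emit:
drive_tool(
  rows=[
    {"offset": [0.3, -1, 0], "rotation": [0, 0, 0], "claw": 0.3},
    {"offset": [0.3, -1, 0], "rotation": [0, 0, 0], "claw": 0.3},
    {"offset": [0.3, -1, 0], "rotation": [0, 0, 0], "claw": 0.3},
    {"offset": [0.3, -1, 0], "rotation": [0, 0, 0], "claw": 0.3},
    {"offset": [0.3, -1, 0], "rotation": [0, 0, 0], "claw": 0.3},
    {"offset": [0.3, -1, 0], "rotation": [0, 0, 0], "claw": 0.3},
  ],
)

```text
clock: 12.62
tcp_pos: [0.5208, 0.1473, 0.1347]
orientation: [-3.141, -0.009, 0.006]
contact_force: [-0.7, -0.5, -1.8]
grip_width: 0.0407
gripper_force: 60.8
```

Emit:
drive_tool(
  rows=[
    {"offset": [0.35, -1, 0], "rotation": [0, 0, 0], "claw": 0.3},
    {"offset": [0.35, -1, 0], "rotation": [0, 0, 0], "claw": 0.3},
    {"offset": [0.35, -1, 0], "rotation": [0, 0, 0], "claw": 0.3},
    {"offset": [0.35, -1, 0], "rotation": [0, 0, 0], "claw": 0.3},
    {"offset": [0.35, -1, 0], "rotation": [0, 0, 0], "claw": 0.3},
    {"offset": [0.35, -1, 0], "rotation": [0, 0, 0], "claw": 0.3},
    {"offset": [0.35, -1, 0], "rotation": [0, 0, 0], "claw": 0.3},
  ],
)

```text
clock: 13.2
tcp_pos: [0.574, 0.2923, 0.1349]
orientation: [3.139, -0.002, -0.004]
contact_force: [0.3, -0.7, -1.5]
grip_width: 0.0408
gripper_force: 60.8
```

```bash
python3 go.py 579 336.5 95 0
```

```text
t 13.2 pos [574.  292.3 134.9] psi -0.09 grip 40.8 60.8 F [ 0.3 -0.7 -1.5] j [-0.34  0.55 -0.31  1.7   0.2   0.93 -2.3 ]
offset [ 0.033 -0.295  0.265] rotation [ 0.002  0.001 -0.001] mm [  5.  -44.3  39.8]
```

Emit:
drive_tool(
  rows=[
    {"offset": [0.033, -0.295, 0], "rotation": [0, 0, 0], "claw": 0.3},
    {"offset": [0.033, -0.295, 0.27], "rotation": [0, 0, 0], "claw": 0.3},
    {"offset": [0.033, -0.295, 0.27], "rotation": [0, 0, 0], "claw": 0.3},
    {"offset": [0.033, -0.295, 0.27], "rotation": [0, 0, 0], "claw": 0.3},
    {"offset": [0.033, -0.295, 0.27], "rotation": [0, 0, 0], "claw": 0.3},
    {"offset": [0.033, -0.295, 0.27], "rotation": [0, 0, 0], "claw": 0.3},
    {"offset": [0.033, -0.295, 0.27], "rotation": [0, 0, 0], "claw": 0.3},
  ],
)

```text
clock: 13.78
tcp_pos: [0.5811, 0.3382, 0.0981]
orientation: [-3.141, 0.005, -0.004]
contact_force: [-0.8, 0.2, -0.9]
grip_width: 0.0405
gripper_force: 60.8
```

```bash
python3 go.py 579 336.5 38.7 0; python3 - <<'E'
from h import *
d=cloud(grab_frame('scene')).reshape(-1,3)*1000
q=d[(abs(d[:,0]-577)<40)&(abs(d[:,1]-337)<40)]
print(np.percentile(q[q[:,2]>72][:,2],[0,2]))
for lo,hi in((50,66),(84,92),(92,100),(100,110)):
    p=q[(q[:,2]>lo)&(q[:,2]<hi)]; print(lo,hi,len(p),p.min(0).round(1),p.max(0).round(1))
E
```

```text
t 13.78 pos [581.1 338.2  98.1] psi -0.17 grip 40.5 60.8 F [-0.8  0.2 -0.9] j [-0.41  0.63 -0.3   1.65  0.22  0.89 -2.37]
offset [-0.015  0.012  0.396] rotation [-0.    -0.001 -0.002] mm [-2.2  1.8 59.4]
[ 94.72136513 105.06362652]
50 66 54 [567.5 326.1  50. ] [585.6 343.8  62.9]Traceback (most recent call last):
  File "<stdin>", line 6, in <module>
    return umr_minimum(a, axis, None, out, keepdims, initial, where)
ValueError: zero-size array to reduction operation minimum which has no identity
```

```bash
python3 - <<'E'
from h import *
d=cloud(grab_frame('scene')).reshape(-1,3)*1000
q=d[(abs(d[:,0]-577)<40)&(abs(d[:,1]-337)<40)]
for lo,hi in((94,103),(103,108),(108,113),(113,118)):
    p=q[(q[:,2]>lo)&(q[:,2]<hi)]
    if len(p): print(lo,hi,len(p),p.min(0).round(1),p.max(0).round(1))
E
```

```text
94 103 62 [555.8 312.1  94.2] [588.9 339.9 102.5]
103 108 45 [554.2 306.1 103.2] [588.3 366.9 107.9]
108 113 57 [554.9 304.8 108. ] [587.6 365.5 113. ]
113 118 75 [554.9 302.9 113.1] [588.9 366.1 117.9]
```

Emit:
drive_tool(
  rows=[
    {"offset": [-0.013, 0.01, 0.1], "rotation": [0, 0, 0], "claw": 0.3},
    {"offset": [-0.013, 0.01, 0.16], "rotation": [0, 0, 0], "claw": 0.3},
    {"offset": [-0.013, 0.01, 0.2], "rotation": [0, 0, 0], "claw": 0.3},
    {"offset": [-0.013, 0.01, 0.22], "rotation": [0, 0, 0], "claw": 0.3},
    {"offset": [-0.013, 0.01, 0.24], "rotation": [0, 0, 0], "claw": 0.3},
    {"offset": [-0.013, 0.01, 0.26], "rotation": [0, 0, 0], "claw": 0.3},
    {"offset": [-0.013, 0.01, 0.26], "rotation": [0, 0, 0], "claw": 0.3},
  ],
)

```text
clock: 14.47
tcp_pos: [0.5777, 0.3377, 0.0569]
orientation: [3.141, -0.002, -0.001]
contact_force: [-0.2, -0.3, -1.5]
grip_width: 0.0409
gripper_force: 60.8
```

```bash
python3 go.py 579 336.5 38.7 0
```

```text
t 14.47 pos [577.7 337.7  56.9] psi -0.07 grip 40.9 60.8 F [-0.2 -0.3 -1.5] j [-0.42  0.67 -0.29  1.68  0.24  0.82 -2.39]
offset [0.009 0.008 0.121] rotation [ 0.     0.    -0.001] mm [ 1.3  1.2 18.2]
```

Emit:
drive_tool(
  rows=[
    {"offset": [0.009, 0.008, 0.05], "rotation": [0, 0, 0], "claw": 0.3},
    {"offset": [0.009, 0.008, 0.09], "rotation": [0, 0, 0], "claw": 0.3},
    {"offset": [0.009, 0.008, 0.12], "rotation": [0, 0, 0], "claw": 0.3},
    {"offset": [0.009, 0.008, 0.125], "rotation": [0, 0, 0], "claw": 0.3},
    {"offset": [0.009, 0.008, 0.125], "rotation": [0, 0, 0], "claw": 0.3},
    {"offset": [0.009, 0.008, 0.125], "rotation": [0, 0, 0], "claw": 0.3},
  ],
)

```text
clock: 14.97
tcp_pos: [0.5791, 0.3361, 0.0388]
orientation: [3.141, -0.002, -0.0]
contact_force: [-2.6, -2.2, 4.7]
grip_width: 0.0408
gripper_force: 61.7
```

Emit:
drive_tool(
  rows=[
    {"offset": [0, 0, 0.003], "rotation": [0, 0, 0], "claw": 0.7},
    {"offset": [0, 0, 0.003], "rotation": [0, 0, 0], "claw": 0.7},
    {"offset": [0, 0, 0.003], "rotation": [0, 0, 0], "claw": 0.7},
    {"offset": [0, 0, 0.003], "rotation": [0, 0, 0], "claw": 0.7},
    {"offset": [0, 0, 0.003], "rotation": [0, 0, 0], "claw": 0.7},
    {"offset": [0, 0, -0.75], "rotation": [0, 0, 0], "claw": 0.7},
    {"offset": [0, 0, -0.75], "rotation": [0, 0, 0], "claw": 0.7},
    {"offset": [0, 0, -0.75], "rotation": [0, 0, 0], "claw": 0.7},
    {"offset": [0, 0, -0.75], "rotation": [0, 0, 0], "claw": 0.7},
    {"offset": [0, 0, -0.75], "rotation": [0, 0, 0], "claw": 0.7},
    {"offset": [0, 0, -0.75], "rotation": [0, 0, 0], "claw": 0.7},
  ],
)

```text
clock: 15.88
tcp_pos: [0.5788, 0.3362, 0.1505]
orientation: [3.141, -0.002, -0.001]
contact_force: [0.7, -0.4, -0.5]
grip_width: 0.0597
gripper_force: 0.0
```

Emit:
drive_tool(
  rows=[
    {"offset": [-0.35, 1, 0], "rotation": [0, 0, 0.074], "claw": 0.4},
    {"offset": [-0.35, 1, 0], "rotation": [0, 0, 0.074], "claw": 0.4},
    {"offset": [-0.35, 1, 0], "rotation": [0, 0, 0.074], "claw": 0.4},
    {"offset": [-0.35, 1, 0], "rotation": [0, 0, 0.074], "claw": 0.4},
    {"offset": [-0.35, 1, 0], "rotation": [0, 0, 0.074], "claw": 0.4},
    {"offset": [-0.35, 1, 0], "rotation": [0, 0, 0.074], "claw": 0.4},
    {"offset": [-0.35, 1, 0], "rotation": [0, 0, 0.074], "claw": 0.4},
  ],
)

```text
clock: 16.47
tcp_pos: [0.526, 0.187, 0.1501]
orientation: [-3.133, 0.234, 0.002]
contact_force: [-0.5, 0.8, 0.2]
grip_width: 0.034
gripper_force: 0.0
```

```bash
python3 go.py 482 96 70 -8.4; python3 - <<'E'
from h import *
Q=cloud(grab_frame('top')).reshape(-1,3)*1000
for n,x,y,z0,z1 in(('nut',579,337,48,58),('hub?',579,337,30,45),('disc',579,337,19,28),('dowel',579,337,58.5,70)):
    q=Q[(abs(Q[:,0]-x)<33)&(abs(Q[:,1]-y)<33)&(Q[:,2]>z0)&(Q[:,2]<z1)]
    print(n,len(q),(np.median(q[:,2])).round(1) if len(q) else '', [np.round(v,1) for v in cv2.minEnclosingCircle(q[:,:2].astype(np.float32))] if len(q) else '')
E
```

```text
t 16.47 pos [526.  187.  150.1] psi -8.54 grip 34.0 0.0 F [-0.5  0.8  0.2] j [-0.22  0.4  -0.29  1.9   0.14  0.87 -2.3 ]
offset [-0.199  0.644  0.535] rotation [ 0.     0.001 -0.001] mm [-29.9  96.5  80.2]
nut 225 55.1 [array([578.2, 337. ]), np.float64(23.8)]
hub? 56 40.0 [array([577. , 335.5]), np.float64(22.1)]
disc 208 23.3 [array([581.7, 340.7]), np.float64(34.4)]
dowel 43 61.3 [array([577.4, 336.1]), np.float64(18.8)]
```

The nut is on the flange: its top is at z 55 and it is centred within 2 mm. Next is the pin.

Emit:
drive_tool(
  rows=[
    {"offset": [-0.2, 0.645, 0.2], "rotation": [0, 0, 0], "claw": 0.4},
    {"offset": [-0.2, 0.645, 0.53], "rotation": [0, 0, 0], "claw": 0.4},
    {"offset": [-0.2, 0.645, 0.53], "rotation": [0, 0, 0], "claw": 0.4},
    {"offset": [-0.2, 0.645, 0.53], "rotation": [0, 0, 0], "claw": 0.4},
    {"offset": [-0.2, 0.645, 0.53], "rotation": [0, 0, 0], "claw": 0.4},
    {"offset": [-0.2, 0.645, 0.53], "rotation": [0, 0, 0], "claw": 0.4},
    {"offset": [-0.2, 0.645, 0.53], "rotation": [0, 0, 0], "claw": 0.4},
  ],
)

```text
clock: 17.1
tcp_pos: [0.4841, 0.0979, 0.0725]
orientation: [-3.131, 0.23, -0.004]
contact_force: [0.7, 1.2, 0.8]
grip_width: 0.0341
gripper_force: 0.0
```

```bash
python3 go.py 482 96 2.5 -8.4
```

```text
t 17.1 pos [484.1  97.9  72.5] psi -8.41 grip 34.1 0.0 F [0.7 1.2 0.8] j [-0.11  0.42 -0.26  2.1   0.17  0.64 -2.21]
offset [-0.013  0.016  0.467] rotation [-0.001 -0.001 -0.   ] mm [-2.   2.4 70. ]
```

Emit:
drive_tool(
  rows=[
    {"offset": [-0.013, 0.014, 0.25], "rotation": [0, 0, 0], "claw": 0.4},
    {"offset": [-0.013, 0.014, 0.4], "rotation": [0, 0, 0], "claw": 0.4},
    {"offset": [-0.013, 0.014, 0.465], "rotation": [0, 0, 0], "claw": 0.4},
    {"offset": [-0.013, 0.014, 0.465], "rotation": [0, 0, 0], "claw": 0.4},
    {"offset": [-0.013, 0.014, 0.465], "rotation": [0, 0, 0], "claw": 0.4},
    {"offset": [-0.013, 0.014, 0.465], "rotation": [0, 0, 0], "claw": 0},
    {"offset": [-0.013, 0.014, 0.465], "rotation": [0, 0, 0], "claw": 0},
    {"offset": [-0.013, 0.014, 0.465], "rotation": [0, 0, 0], "claw": 0},
    {"offset": [-0.013, 0.014, 0.465], "rotation": [0, 0, 0], "claw": 0},
    {"offset": [-0.013, 0.014, 0.465], "rotation": [0, 0, 0], "claw": 0},
    {"offset": [-0.013, 0.014, 0.465], "rotation": [0, 0, 0], "claw": 0},
    {"offset": [-0.013, 0.014, 0.465], "rotation": [0, 0, 0], "claw": 0},
  ],
)

```text
clock: 18.1
tcp_pos: [0.4815, 0.0943, 0.0034]
orientation: [-3.131, 0.234, -0.005]
contact_force: [-1.0, 1.1, 5.0]
grip_width: 0.0092
gripper_force: 58.7
```

```bash
python3 go.py 470 348 100 84.5
```

```text
t 18.1 pos [481.5  94.3   3.4] psi -8.56 grip 9.2 58.7 F [-1.   1.1  5. ] j [-0.15  0.54 -0.21  2.14  0.24  0.48 -2.26]
offset [-0.326 -1.662 -0.642] rotation [ 0.001 -0.002 -0.812] mm [ -48.9 -249.3  -96.3]
```

Emit:
drive_tool(
  rows=[
    {"offset": [0, 0, -0.3], "rotation": [0, 0, 0], "claw": 0},
    {"offset": [0, 0, -0.64], "rotation": [0, 0, 0], "claw": 0},
    {"offset": [0, 0, -0.64], "rotation": [0, 0, 0], "claw": 0},
    {"offset": [-0.16, -0.8, -0.64], "rotation": [0, 0, 0], "claw": 0},
    {"offset": [-0.16, -0.8, -0.64], "rotation": [0, 0, 0], "claw": 0},
    {"offset": [-0.16, -0.8, -0.64], "rotation": [0, 0, 0], "claw": 0},
    {"offset": [-0.16, -0.8, -0.64], "rotation": [0, 0, 0], "claw": 0},
    {"offset": [-0.16, -0.8, -0.64], "rotation": [0, 0, 0], "claw": 0},
    {"offset": [-0.16, -0.8, -0.64], "rotation": [0, 0, 0], "claw": 0},
  ],
)

```text
clock: 18.85
tcp_pos: [0.4742, 0.2155, 0.0983]
orientation: [3.133, -0.233, 0.001]
contact_force: [0.6, 0.3, -2.3]
grip_width: 0.0089
gripper_force: 59.2
```

Emit:
drive_tool(
  rows=[
    {"offset": [-0.16, -0.85, 0], "rotation": [0, 0, -0.812], "claw": 0},
    {"offset": [-0.16, -0.85, 0], "rotation": [0, 0, -0.812], "claw": 0},
    {"offset": [-0.16, -0.85, 0], "rotation": [0, 0, -0.812], "claw": 0},
    {"offset": [-0.16, -0.85, 0], "rotation": [0, 0, -0.812], "claw": 0},
    {"offset": [-0.16, -0.85, 0], "rotation": [0, 0, -0.812], "claw": 0},
    {"offset": [-0.16, -0.85, 0], "rotation": [0, 0, -0.812], "claw": 0},
    {"offset": [-0.16, -0.85, 0], "rotation": [0, 0, -0.812], "claw": 0},
    {"offset": [-0.16, -0.85, 0], "rotation": [0, 0, -0.812], "claw": 0},
    {"offset": [-0.16, -0.85, 0], "rotation": [0, 0, -0.812], "claw": 0},
    {"offset": [-0.16, -0.85, 0], "rotation": [0, 0, -0.812], "claw": 0},
    {"offset": [-0.16, -0.85, 0], "rotation": [0, 0, -0.812], "claw": 0},
    {"offset": [-0.16, -0.85, 0], "rotation": [0, 0, -0.812], "claw": 0},
    {"offset": [-0.16, -0.85, 0], "rotation": [0, 0, -0.812], "claw": 0},
    {"offset": [-0.16, -0.85, 0], "rotation": [0, 0, -0.812], "claw": 0},
    {"offset": [-0.16, -0.85, 0], "rotation": [0, 0, -0.812], "claw": 0},
    {"offset": [-0.16, -0.85, 0], "rotation": [0, 0, -0.812], "claw": 0},
  ],
)

```text
clock: 20.18
tcp_pos: [0.47, 0.3442, 0.0978]
orientation: [2.331, 2.106, -0.001]
contact_force: [0.5, -0.4, -0.6]
grip_width: 0.0092
gripper_force: 59.3
```

```bash
python3 go.py 470 348 60 84.5; python3 - <<'E'
from h import *
d=grab_frame('scene')
save('s5',cv2.resize(d['frame'][100:220,140:300],(800,600),interpolation=cv2.INTER_CUBIC))
Q=cloud(d).reshape(-1,3)*1000
o=get_obs()['tcp_pos']*1000
q=Q[(abs(Q[:,0]-o[0])<70)&(abs(Q[:,1]-o[1])<75)&(Q[:,2]>o[2]-14)&(Q[:,2]<o[2]+9)]
print(len(q),np.percentile(q,[1,99],axis=0).round(1)); 
q=q[abs(q[:,1]-o[1])>20]; e=cv2.fitLine(q[:,:2].astype(np.float32),cv2.DIST_HUBER,0,.01,.01).ravel(); print(e)
for a in range(-70,75,15):
    p=q[abs(q[:,1]-o[1]-a)<7.5]
    if len(p)>2: print(a,len(p),np.median(p,0).round(1))
E
```

```text
t 20.18 pos [470.  344.2  97.8] psi 84.2 grip 9.2 59.3 F [ 0.5 -0.4 -0.6] j [-0.23  0.58 -0.68  1.86  0.47  0.87 -1.24]
offset [ 0.025 -0.003  0.252] rotation [ 0.     0.    -0.003] mm [ 3.8 -0.4 37.8]
190 [[439.4 280.5  95.3]
 [484.4 390.9 106.7]]
[ 9.9173963e-01 -1.2826741e-01  4.6166324e+02  2.8510208e+02]
-70 22 [477.1 281.6 101.8]
-55 99 [457.8 285.4 102.9]
-40 10 [460.8 305.4 105.5]
-25 13 [461.9 317.2 104.8]
50 3 [467.7 394.6 101.5]
```

View pics/s5.png

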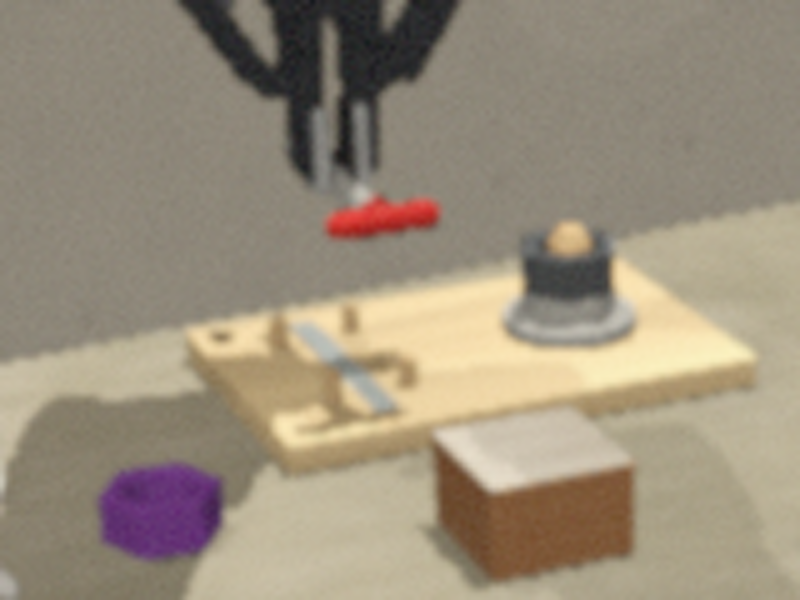

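The T-grip is at (383,217) and the rod is level behind it, lined up with the channel. The nut is seated on the flange at (570,270). Now I lower the pin.

Emit:
drive_tool(
  rows=[
    {"offset": [0.035, -0.002, 0.2], "rotation": [0, 0, -0.003], "claw": 0},
    {"offset": [0.035, -0.002, 0.3], "rotation": [0, 0, -0.003], "claw": 0},
    {"offset": [0.035, -0.002, 0.36], "rotation": [0, 0, -0.003], "claw": 0},
    {"offset": [0.035, -0.002, 0.36], "rotation": [0, 0, -0.003], "claw": 0},
    {"offset": [0.035, -0.002, 0.36], "rotation": [0, 0, -0.003], "claw": 0},
  ],
)

```text
clock: 20.65
tcp_pos: [0.4693, 0.3504, 0.0435]
orientation: [2.319, 2.119, -0.002]
contact_force: [0.2, 0.1, -1.4]
grip_width: 0.0089
gripper_force: 59.2
```

```bash
python3 go.py 470.3 349.5 18.7 84.5
```

```text
t 20.65 pos [469.3 350.4  43.5] psi 84.83 grip 8.9 59.2 F [ 0.2  0.1 -1.4] j [-0.27  0.66 -0.63  1.88  0.54  0.79 -1.29]
offset [-0.005  0.008  0.165] rotation [-0.     0.001  0.003] mm [-0.8  1.1 24.8]
```

Emit:
drive_tool(
  rows=[
    {"offset": [-0.004, 0.007, 0.08], "rotation": [0, 0, 0.002], "claw": 0},
    {"offset": [-0.004, 0.007, 0.13], "rotation": [0, 0, 0.002], "claw": 0},
    {"offset": [-0.004, 0.007, 0.165], "rotation": [0, 0, 0.002], "claw": 0},
    {"offset": [-0.004, 0.007, 0.167], "rotation": [0, 0, 0.002], "claw": 0},
    {"offset": [-0.004, 0.007, 0.167], "rotation": [0, 0, 0.002], "claw": 0},
    {"offset": [-0.004, 0.007, 0.167], "rotation": [0, 0, 0.002], "claw": 0},
  ],
)

```text
clock: 21.15
tcp_pos: [0.4707, 0.35, 0.0186]
orientation: [2.323, 2.114, 0.0]
contact_force: [-0.1, 0.0, 0.1]
grip_width: 0.0088
gripper_force: 59.4
```

Emit:
drive_tool(
  rows=[
    {"offset": [0, 0, 0], "rotation": [0, 0, 0], "claw": 0.35},
    {"offset": [0, 0, 0], "rotation": [0, 0, 0], "claw": 0.35},
    {"offset": [0, 0, 0], "rotation": [0, 0, 0], "claw": 0.35},
    {"offset": [0, 0, 0], "rotation": [0, 0, 0], "claw": 0.35},
    {"offset": [0, 0, 0], "rotation": [0, 0, 0], "claw": 0.35},
    {"offset": [0, 0, -0.8], "rotation": [0, 0, 0], "claw": 0.35},
    {"offset": [0, 0, -0.8], "rotation": [0, 0, 0], "claw": 0.35},
    {"offset": [0, 0, -0.8], "rotation": [0, 0, 0], "claw": 0.35},
    {"offset": [0, 0, -0.8], "rotation": [0, 0, 0], "claw": 0.9},
    {"offset": [0, 0, -0.8], "rotation": [0, 0, 0], "claw": 0.9},
    {"offset": [0, 0, -0.8], "rotation": [0, 0, 0], "claw": 0.9},
    {"offset": [0, 0, -0.8], "rotation": [0, 0, 0], "claw": 0.9},
  ],
)

```text
clock: 22.15
tcp_pos: [0.4701, 0.3492, 0.1375]
orientation: [2.323, 2.114, -0.004]
contact_force: [-0.2, -0.5, -0.3]
grip_width: 0.0758
gripper_force: 0.0
```

```bash
python3 go.py 472 182 110 84.3; python3 - <<'E'
from h import *
for n in('scene','top'):
    Q=cloud(grab_frame(n)).reshape(-1,3)*1000
    Q=Q[(abs(Q[:,0]-470)<30)&(abs(Q[:,1]-348)<80)&(Q[:,2]>20)&(Q[:,2]<45)]
    T=Q[Q[:,1]<303]; rod=Q[(abs(Q[:,1]-348)<62)&(abs(Q[:,0]-470)<12)&(Q[:,1]>302)]
    for k,q in(('T',T),('rod',rod)):
        if len(q)>5:
            c=cv2.minAreaRect(q[:,:2].astype(np.float32)); print(n,k,len(q),np.round(c[0],1),np.round(c[1],1),round(c[2],1),'z',np.percentile(q[:,2],[50,90]).round(1),'y',q[:,1].min().round(1),q[:,1].max().round(1))
E
```

```text
t 22.15 pos [470.1 349.2 137.5] psi 84.61 grip 75.8 0.0 F [-0.2 -0.5 -0.3] j [-0.21  0.54 -0.71  1.82  0.43  0.94 -1.2 ]
offset [-1.108  0.118  0.185] rotation [-0.001  0.001  0.003] mm [-166.2   17.7   27.8]
scene T 107 [464.6 294.1] [48.8 16.2] 0.1 z [24.7 27.7] y 286.0 302.2
scene rod 117 [470.  352.2] [100.1  22.3] 89.8 z [26. 28.] y 302.2 402.2
```

The pin lies in the channel with its midpoint near y=348. Next is the test piece.

Emit:
drive_tool(
  rows=[
    {"offset": [-1, 0.118, 0], "rotation": [0, 0, 0.003], "claw": 0.9},
    {"offset": [-1, 0.118, 0], "rotation": [0, 0, 0.003], "claw": 0.9},
    {"offset": [-1, 0.118, 0], "rotation": [0, 0, 0.003], "claw": 0.9},
    {"offset": [-1, 0.118, 0.2], "rotation": [0, 0, 0.003], "claw": 0.9},
    {"offset": [-1, 0.118, 0.2], "rotation": [0, 0, 0.003], "claw": 0.9},
    {"offset": [-1, 0.118, 0.2], "rotation": [0, 0, 0.003], "claw": 0.9},
    {"offset": [-1, 0.118, 0.2], "rotation": [0, 0, 0.003], "claw": 0.9},
  ],
)

```text
clock: 22.83
tcp_pos: [0.4739, 0.1997, 0.1084]
orientation: [-2.328, -2.107, 0.001]
contact_force: [-0.0, -0.4, 0.0]
grip_width: 0.0769
gripper_force: 0.0
```

```bash
python3 go.py 472 182 8 84.3
```

```text
t 22.83 pos [473.9 199.7 108.4] psi 84.29 grip 76.9 0.0 F [-0.  -0.4  0. ] j [ 0.05  0.47 -0.71  2.01  0.42  0.81 -0.99]
offset [-0.119  0.     0.669] rotation [-0.001 -0.    -0.   ] mm [-17.9   0.  100.3]
```

Emit:
drive_tool(
  rows=[
    {"offset": [-0.119, 0, 0], "rotation": [0, 0, 0], "claw": 0.9},
    {"offset": [-0.119, 0, 0.25], "rotation": [0, 0, 0], "claw": 0.9},
    {"offset": [-0.119, 0, 0.45], "rotation": [0, 0, 0], "claw": 0.9},
    {"offset": [-0.119, 0, 0.6], "rotation": [0, 0, 0], "claw": 0.9},
    {"offset": [-0.119, 0, 0.665], "rotation": [0, 0, 0], "claw": 0.9},
    {"offset": [-0.119, 0, 0.665], "rotation": [0, 0, 0], "claw": 0.9},
    {"offset": [-0.119, 0, 0.665], "rotation": [0, 0, 0], "claw": 0.9},
    {"offset": [-0.119, 0, 0.665], "rotation": [0, 0, 0], "claw": 0.5},
    {"offset": [-0.119, 0, 0.665], "rotation": [0, 0, 0], "claw": 0.5},
    {"offset": [-0.119, 0, 0.665], "rotation": [0, 0, 0], "claw": 0.5},
    {"offset": [-0.119, 0, 0.665], "rotation": [0, 0, 0], "claw": 0.5},
    {"offset": [-0.119, 0, 0.665], "rotation": [0, 0, 0], "claw": 0.5},
    {"offset": [-0.119, 0, 0.665], "rotation": [0, 0, 0], "claw": 0.5},
  ],
)

```text
clock: 23.92
tcp_pos: [0.4736, 0.1824, 0.0108]
orientation: [2.329, 2.107, 0.005]
contact_force: [-0.6, 0.3, 6.7]
grip_width: 0.059
gripper_force: 65.1
```

```bash
python3 go.py 580.3 -171.5 125 91.7
```

```text
t 23.92 pos [473.6 182.4  10.8] psi 84.28 grip 59.0 65.1 F [-0.6  0.3  6.7] j [-0.02  0.61 -0.59  2.08  0.58  0.62 -1.11]
offset [-2.275  0.945 -0.763] rotation [ 0.001 -0.001 -0.065] mm [-341.3  141.8 -114.5]
```

Emit:
drive_tool(
  rows=[
    {"offset": [0, 0, -0.2], "rotation": [0, 0, 0], "claw": 0.5},
    {"offset": [0, 0, -0.78], "rotation": [0, 0, -0.065], "claw": 0.5},
    {"offset": [0, 0, -0.78], "rotation": [0, 0, -0.065], "claw": 0.5},
    {"offset": [0, 0, -0.78], "rotation": [0, 0, -0.065], "claw": 0.5},
    {"offset": [0, 0, -0.78], "rotation": [0, 0, -0.065], "claw": 0.5},
    {"offset": [0, 0, -0.78], "rotation": [0, 0, -0.065], "claw": 0.5},
  ],
)

```text
clock: 24.42
tcp_pos: [0.4726, 0.1807, 0.1265]
orientation: [2.188, 2.252, 0.001]
contact_force: [-0.2, 0.4, -1.4]
grip_width: 0.059
gripper_force: 65.5
```

Emit:
drive_tool(
  rows=[
    {"offset": [-1, 0.25, 0], "rotation": [0, 0, 0], "claw": 0.5},
    {"offset": [-1, 0.25, 0], "rotation": [0, 0, 0], "claw": 0.5},
    {"offset": [-1, 0.25, 0], "rotation": [0, 0, 0], "claw": 0.5},
    {"offset": [-1, 0.25, 0], "rotation": [0, 0, 0], "claw": 0.5},
    {"offset": [-1, 0.25, 0], "rotation": [0, 0, 0], "claw": 0.5},
    {"offset": [-1, 0.25, 0], "rotation": [0, 0, 0], "claw": 0.5},
  ],
)

```text
clock: 24.92
tcp_pos: [0.5135, 0.03, 0.1242]
orientation: [-2.192, -2.248, 0.004]
contact_force: [-0.4, 1.2, -1.1]
grip_width: 0.0589
gripper_force: 65.5
```

Emit:
drive_tool(
  rows=[
    {"offset": [-1, 0.3, 0], "rotation": [0, 0, 0], "claw": 0.5},
    {"offset": [-1, 0.3, 0], "rotation": [0, 0, 0], "claw": 0.5},
    {"offset": [-1, 0.3, 0], "rotation": [0, 0, 0], "claw": 0.5},
    {"offset": [-1, 0.3, 0], "rotation": [0, 0, 0], "claw": 0.5},
    {"offset": [-1, 0.3, 0], "rotation": [0, 0, 0], "claw": 0.5},
    {"offset": [-1, 0.3, 0], "rotation": [0, 0, 0], "claw": 0.5},
    {"offset": [-1, 0.3, 0], "rotation": [0, 0, 0], "claw": 0.5},
  ],
)

```text
clock: 25.5
tcp_pos: [0.5632, -0.1137, 0.1251]
orientation: [-2.184, -2.255, -0.0]
contact_force: [0.5, 0.3, -1.3]
grip_width: 0.0592
gripper_force: 65.4
```

```bash
python3 go.py 581 -171.5 70 91.7
```

```text
t 25.5 pos [ 563.2 -113.7  125.1] psi 91.85 grip 59.2 65.4 F [ 0.5  0.3 -1.3] j [ 0.61  0.53 -0.68  1.86  0.41  0.9  -0.23]
offset [-0.389  0.107  0.367] rotation [-0.001 -0.001  0.001] mm [-58.4  16.   55. ]
```

Emit:
drive_tool(
  rows=[
    {"offset": [-0.389, 0.107, 0], "rotation": [0, 0, 0], "claw": 0.5},
    {"offset": [-0.389, 0.107, 0.2], "rotation": [0, 0, 0], "claw": 0.5},
    {"offset": [-0.389, 0.107, 0.45], "rotation": [0, 0, 0], "claw": 0.5},
    {"offset": [-0.389, 0.107, 0.45], "rotation": [0, 0, 0], "claw": 0.5},
    {"offset": [-0.389, 0.107, 0.45], "rotation": [0, 0, 0], "claw": 0.5},
    {"offset": [-0.389, 0.107, 0.45], "rotation": [0, 0, 0], "claw": 0.5},
    {"offset": [-0.389, 0.107, 0.45], "rotation": [0, 0, 0], "claw": 0.5},
  ],
)

```text
clock: 26.08
tcp_pos: [0.5832, -0.1719, 0.0607]
orientation: [2.183, 2.256, 0.004]
contact_force: [1.1, -0.4, -0.0]
grip_width: 0.0592
gripper_force: 65.2
```

```bash
python3 go.py 581 -171.5 19 91.7; python3 - <<'E'
from h import *
d=grab_frame('scene')
save('s6',cv2.resize(d['frame'][180:330,330:530],(800,600),interpolation=cv2.INTER_CUBIC))
Q=cloud(d).reshape(-1,3)*1000
q=Q[(abs(Q[:,0]-581)<50)&(abs(Q[:,1]+171)<50)&(Q[:,2]>46)&(Q[:,2]<56)]
print(len(q),np.percentile(q,[1,99],axis=0).round(1))
E
```

```text
t 26.08 pos [ 583.2 -171.9   60.7] psi 91.89 grip 59.2 65.2 F [ 1.1 -0.4 -0. ] j [ 0.64  0.65 -0.61  1.82  0.49  0.83 -0.19]
offset [ 0.003 -0.016  0.278] rotation [ 0.002 -0.     0.002] mm [ 0.4 -2.4 41.7]
175 [[ 550.  -203.6   50.1]
 [ 608.9 -145.3   56. ]]
```

View pics/s6.png

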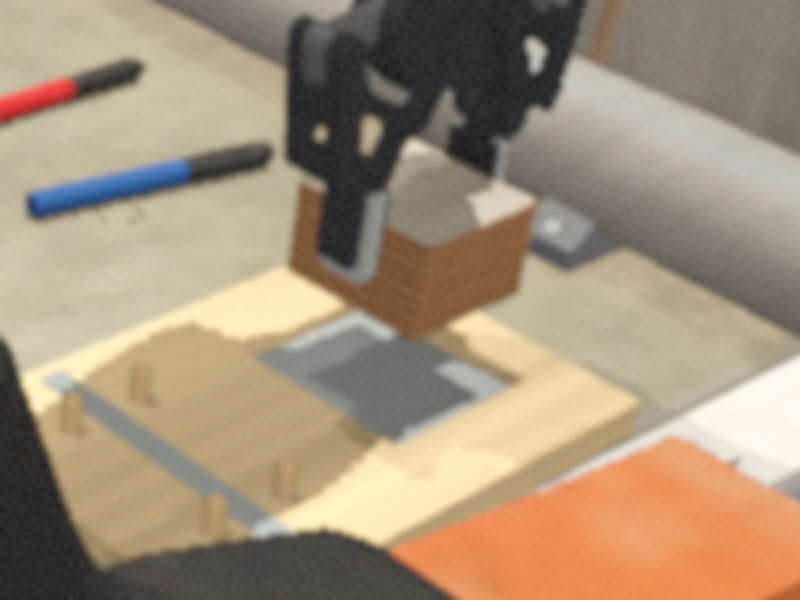

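The piece hangs level over the recess at (385,375), with its veneer up. I lower it.

Emit:
drive_tool(
  rows=[
    {"offset": [0.012, -0.01, 0.1], "rotation": [0, 0, 0.002], "claw": 0.5},
    {"offset": [0.012, -0.01, 0.16], "rotation": [0, 0, 0.002], "claw": 0.5},
    {"offset": [0.012, -0.01, 0.2], "rotation": [0, 0, 0.002], "claw": 0.5},
    {"offset": [0.012, -0.01, 0.23], "rotation": [0, 0, 0.002], "claw": 0.5},
    {"offset": [0.012, -0.01, 0.26], "rotation": [0, 0, 0.002], "claw": 0.5},
    {"offset": [0.012, -0.01, 0.28], "rotation": [0, 0, 0.002], "claw": 0.5},
    {"offset": [0.012, -0.01, 0.28], "rotation": [0, 0, 0.002], "claw": 0.5},
    {"offset": [0.012, -0.01, 0.28], "rotation": [0, 0, 0.002], "claw": 0.5},
  ],
)

```text
clock: 26.8
tcp_pos: [0.5804, -0.1723, 0.0188]
orientation: [2.192, 2.249, -0.001]
contact_force: [-8.2, 1.1, 20.2]
grip_width: 0.0588
gripper_force: 68.1
```

```bash
python3 go.py 582 -170 19 91.7
```

```text
t 26.8 pos [ 580.4 -172.3   18.8] psi 91.49 grip 58.8 68.1 F [-8.2  1.1 20.2] j [ 0.61  0.7  -0.58  1.84  0.54  0.76 -0.24]
offset [ 0.015  0.011 -0.001] rotation [ 0.     0.001 -0.002] mm [ 2.2  1.7 -0.2]
```

Emit:
drive_tool(
  rows=[
    {"offset": [0, 0, -0.005], "rotation": [0, 0, 0], "claw": 0.82},
    {"offset": [0, 0, -0.005], "rotation": [0, 0, 0], "claw": 0.82},
    {"offset": [0, 0, -0.005], "rotation": [0, 0, 0], "claw": 0.82},
    {"offset": [0, 0, -0.005], "rotation": [0, 0, 0], "claw": 0.82},
    {"offset": [0, 0, -0.005], "rotation": [0, 0, 0], "claw": 0.82},
    {"offset": [0, 0, -0.7], "rotation": [0, 0, 0], "claw": 0.82},
    {"offset": [0, 0, -0.7], "rotation": [0, 0, 0], "claw": 0.82},
    {"offset": [0, 0, -0.7], "rotation": [0, 0, 0], "claw": 0.82},
    {"offset": [0, 0, -0.7], "rotation": [0, 0, 0], "claw": 0.82},
    {"offset": [0, 0, -0.7], "rotation": [0, 0, 0], "claw": 0.82},
  ],
)

```text
clock: 27.63
tcp_pos: [0.581, -0.1725, 0.1229]
orientation: [2.191, 2.248, 0.002]
contact_force: [-0.5, 0.1, -0.2]
grip_width: 0.07
gripper_force: 0.0
```

Emit:
drive_tool(
  rows=[
    {"offset": [1, 0.25, 0], "rotation": [0, 0, -0.698], "claw": 0.4},
    {"offset": [1, 0.25, 0], "rotation": [0, 0, -0.698], "claw": 0.4},
    {"offset": [1, 0.25, 0], "rotation": [0, 0, -0.698], "claw": 0.4},
    {"offset": [1, 0.25, 0], "rotation": [0, 0, -0.698], "claw": 0.4},
    {"offset": [1, 0.25, 0], "rotation": [0, 0, -0.698], "claw": 0.4},
    {"offset": [1, 0.25, 0], "rotation": [0, 0, -0.698], "claw": 0.4},
    {"offset": [1, 0.25, 0], "rotation": [0, 0, -0.698], "claw": 0.4},
    {"offset": [1, 0.25, 0], "rotation": [0, 0, -0.698], "claw": 0.4},
    {"offset": [1, 0.25, 0], "rotation": [0, 0, -0.698], "claw": 0.4},
    {"offset": [1, 0.25, 0], "rotation": [0, 0, -0.698], "claw": 0.4},
    {"offset": [1, 0.25, 0], "rotation": [0, 0, -0.698], "claw": 0.4},
    {"offset": [1, 0.25, 0], "rotation": [0, 0, -0.698], "claw": 0.4},
    {"offset": [1, 0.25, 0], "rotation": [0, 0, -0.698], "claw": 0.4},
    {"offset": [1, 0.25, 0], "rotation": [0, 0, -0.698], "claw": 0.4},
  ],
)

```text
clock: 28.8
tcp_pos: [0.6132, -0.0213, 0.1205]
orientation: [-0.239, -3.131, -0.0]
contact_force: [-0.2, 0.3, -0.2]
grip_width: 0.0344
gripper_force: 0.0
```

```bash
python3 go.py 620 -2.5 60 171.5; python3 - <<'E'
from h import *
for n in('scene','top'):
    Q=cloud(grab_frame(n)).reshape(-1,3)*1000
    q=Q[(abs(Q[:,0]-580)<50)&(abs(Q[:,1]+171)<50)&(Q[:,2]>42)&(Q[:,2]<60)]
    if len(q)>5:
        c=cv2.minAreaRect(q[:,:2].astype(np.float32)); print(n,len(q),np.round(c[0],1),np.round(c[1],1),round(c[2],1),'z',np.percentile(q[:,2],[10,50,90]).round(1))
E
```

```text
t 28.8 pos [613.2 -21.3 120.5] psi 171.28 grip 34.4 0.0 F [-0.2  0.3 -0.2] j [ 0.61  0.71 -0.98  1.76  0.67  1.05  0.82]
offset [-0.027  0.131  0.404] rotation [ 0.    -0.001 -0.002] mm [-4.  19.6 60.5]
scene 1045 [ 578.4 -173.3] [63.3 61.7] 2.1 z [45.1 47.9 48.8]
top 705 [ 580.7 -172.2] [61.  61.3] 0.5 z [46.1 48.  50. ]
```

The test piece is down, with its top level at z 48. Next is the blue marker.

Emit:
drive_tool(
  rows=[
    {"offset": [-0.027, 0.131, 0.1], "rotation": [0, 0, -0.002], "claw": 0.4},
    {"offset": [-0.027, 0.131, 0.4], "rotation": [0, 0, -0.002], "claw": 0.4},
    {"offset": [-0.027, 0.131, 0.4], "rotation": [0, 0, -0.002], "claw": 0.4},
    {"offset": [-0.027, 0.131, 0.4], "rotation": [0, 0, -0.002], "claw": 0.4},
    {"offset": [-0.027, 0.131, 0.4], "rotation": [0, 0, -0.002], "claw": 0.4},
    {"offset": [-0.027, 0.131, 0.4], "rotation": [0, 0, -0.002], "claw": 0.4},
  ],
)

```text
clock: 29.4
tcp_pos: [0.6217, -0.0024, 0.0633]
orientation: [0.229, 3.131, 0.0]
contact_force: [0.6, 0.1, -0.1]
grip_width: 0.0339
gripper_force: 0.0
```

```bash
python3 go.py 620 -2.5 2.5 171.5
```

```text
t 29.4 pos [621.7  -2.4  63.3] psi 171.65 grip 33.9 0.0 F [ 0.6  0.1 -0.1] j [ 0.54  0.78 -0.92  1.77  0.74  0.98  0.74]
offset [ 0.012 -0.002  0.406] rotation [0.    0.001 0.001] mm [ 1.9 -0.3 60.8]
```

Emit:
drive_tool(
  rows=[
    {"offset": [0.01, 0, 0.2], "rotation": [0, 0, 0], "claw": 0.4},
    {"offset": [0.01, 0, 0.35], "rotation": [0, 0, 0], "claw": 0.4},
    {"offset": [0.01, 0, 0.405], "rotation": [0, 0, 0], "claw": 0.4},
    {"offset": [0.01, 0, 0.405], "rotation": [0, 0, 0], "claw": 0.4},
    {"offset": [0.01, 0, 0.405], "rotation": [0, 0, 0], "claw": 0.4},
    {"offset": [0.01, 0, 0.405], "rotation": [0, 0, 0], "claw": 0},
    {"offset": [0.01, 0, 0.405], "rotation": [0, 0, 0], "claw": 0},
    {"offset": [0.01, 0, 0.405], "rotation": [0, 0, 0], "claw": 0},
    {"offset": [0.01, 0, 0.405], "rotation": [0, 0, 0], "claw": 0},
    {"offset": [0.01, 0, 0.405], "rotation": [0, 0, 0], "claw": 0},
    {"offset": [0.01, 0, 0.405], "rotation": [0, 0, 0], "claw": 0},
    {"offset": [0.01, 0, 0.405], "rotation": [0, 0, 0], "claw": 0},
  ],
  force=40,
)

```text
clock: 30.4
tcp_pos: [0.6202, -0.0021, 0.0023]
orientation: [0.227, 3.131, 0.0]
contact_force: [-1.0, 0.3, 6.7]
grip_width: 0.0114
gripper_force: 40.5
```

Emit:
drive_tool(
  rows=[
    {"offset": [0, 0, -0.3], "rotation": [0, 0, 0], "claw": 0},
    {"offset": [0, 0, -0.66], "rotation": [0, 0, 0], "claw": 0},
    {"offset": [0, 0, -0.66], "rotation": [0, 0, 0], "claw": 0},
    {"offset": [0, 0, -0.66], "rotation": [0, 0, 0], "claw": 0},
    {"offset": [0, 0, -0.66], "rotation": [0, 0, 0], "claw": 0},
    {"offset": [0, 0, -0.66], "rotation": [0, 0, 0], "claw": 0},
  ],
)

```text
clock: 30.9
tcp_pos: [0.6184, -0.0029, 0.0988]
orientation: [-0.228, -3.132, 0.001]
contact_force: [0.1, -0.1, 0.4]
grip_width: 0.0112
gripper_force: 39.6
```

```bash
python3 go.py 470.5 -174.8 100 91.7
```

```text
t 30.9 pos [618.4  -2.9  98.8] psi 171.69 grip 11.2 39.6 F [ 0.1 -0.1  0.4] j [ 0.57  0.74 -0.95  1.76  0.69  1.03  0.78]
offset [ 0.81  -1.277 -0.006] rotation [-0.001 -0.     0.698] mm [ 121.5 -191.5   -0.8]
```

Emit:
drive_tool(
  rows=[
    {"offset": [0.61, -0.96, 0], "rotation": [0, 0, 0.698], "claw": 0},
    {"offset": [0.61, -0.96, 0], "rotation": [0, 0, 0.698], "claw": 0},
    {"offset": [0.61, -0.96, 0], "rotation": [0, 0, 0.698], "claw": 0},
    {"offset": [0.61, -0.96, 0], "rotation": [0, 0, 0.698], "claw": 0},
    {"offset": [0.61, -0.96, 0], "rotation": [0, 0, 0.698], "claw": 0},
    {"offset": [0.61, -0.96, 0], "rotation": [0, 0, 0.698], "claw": 0},
    {"offset": [0.61, -0.96, 0], "rotation": [0, 0, 0.698], "claw": 0},
    {"offset": [0.61, -0.96, 0], "rotation": [0, 0, 0.698], "claw": 0},
    {"offset": [0.61, -0.96, 0], "rotation": [0, 0, 0.698], "claw": 0},
    {"offset": [0.61, -0.96, 0], "rotation": [0, 0, 0.698], "claw": 0},
    {"offset": [0.61, -0.96, 0], "rotation": [0, 0, 0.698], "claw": 0},
    {"offset": [0.61, -0.96, 0], "rotation": [0, 0, 0.698], "claw": 0},
    {"offset": [0.61, -0.96, 0], "rotation": [0, 0, 0.698], "claw": 0},
    {"offset": [0.61, -0.96, 0], "rotation": [0, 0, 0.698], "claw": 0},
  ],
)

```text
clock: 32.07
tcp_pos: [0.5072, -0.1314, 0.099]
orientation: [-2.183, -2.257, 0.001]
contact_force: [-0.2, 0.1, -0.3]
grip_width: 0.0111
gripper_force: 39.6
```

```bash
python3 go.py 470.5 -174.8 60 91.7
```

```text
t 32.07 pos [ 507.2 -131.4   99. ] psi 91.92 grip 11.1 39.6 F [-0.2  0.1 -0.3] j [ 0.69  0.5  -0.69  1.99  0.43  0.81 -0.22]
offset [-0.281 -0.254  0.26 ] rotation [-0.001 -0.     0.002] mm [-42.1 -38.1  39. ]
```

Emit:
drive_tool(
  rows=[
    {"offset": [-0.281, -0.254, 0], "rotation": [0, 0, 0.001], "claw": 0},
    {"offset": [-0.281, -0.254, 0.1], "rotation": [0, 0, 0.001], "claw": 0},
    {"offset": [-0.281, -0.254, 0.26], "rotation": [0, 0, 0.001], "claw": 0},
    {"offset": [-0.281, -0.254, 0.26], "rotation": [0, 0, 0.001], "claw": 0},
    {"offset": [-0.281, -0.254, 0.26], "rotation": [0, 0, 0.001], "claw": 0},
    {"offset": [-0.281, -0.254, 0.26], "rotation": [0, 0, 0.001], "claw": 0},
    {"offset": [-0.281, -0.254, 0.26], "rotation": [0, 0, 0.001], "claw": 0},
  ],
)

```text
clock: 32.65
tcp_pos: [0.4723, -0.1742, 0.0618]
orientation: [2.187, 2.253, 0.002]
contact_force: [-1.0, -0.1, 1.0]
grip_width: 0.0113
gripper_force: 39.6
```

```bash
python3 go.py 470.5 -174.8 18 91.7; python3 - <<'E'
from h import *
d=grab_frame('scene')
save('s7',cv2.resize(d['frame'][200:350,290:490],(800,600),interpolation=cv2.INTER_CUBIC))
Q=cloud(d).reshape(-1,3)*1000
q=Q[(abs(Q[:,0]-470)<25)&(abs(Q[:,1]+175)<85)&(Q[:,2]>56)&(Q[:,2]<76)]
print(len(q),np.percentile(q,[1,99],axis=0).round(1))
E
```

```text
t 32.65 pos [ 472.3 -174.2   61.8] psi 91.71 grip 11.3 39.6 F [-1.  -0.1  1. ] j [ 0.76  0.52 -0.65  2.06  0.48  0.71 -0.18]
offset [-0.004 -0.012  0.292] rotation [0.001 0.    0.   ] mm [-0.6 -1.9 43.8]
742 [[ 452.4 -238.6   61.7]
 [ 482.6 -110.8   75.5]]
```

View pics/s7.png

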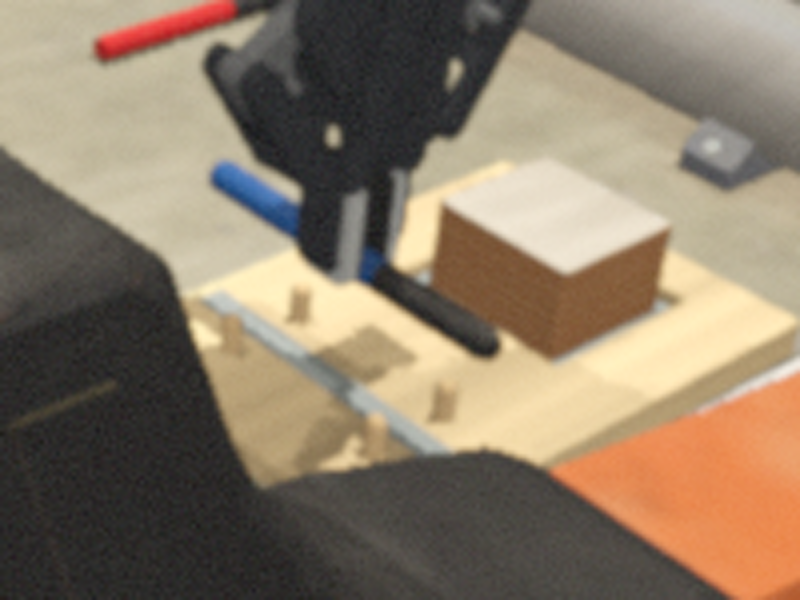

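The marker runs from (220,172) to (490,340), centred above the channel, and the test piece is well seated. I lower the marker.

Emit:
drive_tool(
  rows=[
    {"offset": [-0.004, -0.01, 0.1], "rotation": [0, 0, 0], "claw": 0},
    {"offset": [-0.004, -0.01, 0.18], "rotation": [0, 0, 0], "claw": 0},
    {"offset": [-0.004, -0.01, 0.24], "rotation": [0, 0, 0], "claw": 0},
    {"offset": [-0.004, -0.01, 0.285], "rotation": [0, 0, 0], "claw": 0},
    {"offset": [-0.004, -0.01, 0.285], "rotation": [0, 0, 0], "claw": 0},
    {"offset": [-0.004, -0.01, 0.29], "rotation": [0, 0, 0], "claw": 0},
    {"offset": [-0.004, -0.01, 0.29], "rotation": [0, 0, 0], "claw": 0},
  ],
)

```text
clock: 33.28
tcp_pos: [0.4696, -0.1753, 0.0172]
orientation: [-2.19, -2.253, -0.0]
contact_force: [-1.3, -0.7, 0.0]
grip_width: 0.0108
gripper_force: 40.7
```

Emit:
drive_tool(
  rows=[
    {"offset": [0, 0, 0], "rotation": [0, 0, 0], "claw": 0.35},
    {"offset": [0, 0, 0], "rotation": [0, 0, 0], "claw": 0.35},
    {"offset": [0, 0, 0], "rotation": [0, 0, 0], "claw": 0.35},
    {"offset": [0, 0, 0], "rotation": [0, 0, 0], "claw": 0.35},
    {"offset": [0, 0, 0], "rotation": [0, 0, 0], "claw": 0.35},
    {"offset": [0, 0, -0.9], "rotation": [0, 0, 0], "claw": 0.35},
    {"offset": [0, 0, -0.9], "rotation": [0, 0, 0], "claw": 0.35},
    {"offset": [0, 0, -0.9], "rotation": [0, 0, 0], "claw": 0.35},
    {"offset": [0, 0, -0.9], "rotation": [0, 0, 0], "claw": 0.35},
    {"offset": [0, 0, -0.9], "rotation": [0, 0, 0], "claw": 0.35},
    {"offset": [0, 0, -0.9], "rotation": [0, 0, 0], "claw": 0.35},
  ],
)

```text
clock: 34.2
tcp_pos: [0.4694, -0.1759, 0.1524]
orientation: [2.19, 2.251, -0.0]
contact_force: [-0.6, -0.2, -0.8]
grip_width: 0.0298
gripper_force: 0.0
```

Emit:
drive_tool(
  rows=[
    {"offset": [1, 0.1, -0.7], "rotation": [0, 0, 0], "claw": 0.35},
    {"offset": [1, 0.1, -0.7], "rotation": [0, 0, 0], "claw": 0.35},
    {"offset": [1, 0.1, -0.7], "rotation": [0, 0, 0], "claw": 0.35},
    {"offset": [1, 0.1, -0.7], "rotation": [0, 0, 0], "claw": 0.35},
    {"offset": [1, 0.1, -0.7], "rotation": [0, 0, 0], "claw": 0.35},
    {"offset": [1, 0.1, -0.7], "rotation": [0, 0, 0], "claw": 0.35},
    {"offset": [1, 0.1, -0.7], "rotation": [0, 0, 0], "claw": 0.35},
    {"offset": [1, 0.1, -0.7], "rotation": [0, 0, 0], "claw": 0.35},
  ],
)

```text
clock: 34.87
tcp_pos: [0.4792, -0.0269, 0.2552]
orientation: [-2.19, -2.249, 0.004]
contact_force: [-0.4, -0.5, -0.6]
grip_width: 0.0299
gripper_force: 0.0
```

```bash
python3 - <<'E'
from h import *
def show(n,k,q):
    if len(q)>5: c=cv2.minAreaRect(q[:,:2].astype(np.float32)); print(n,k,len(q),np.round(c[0],1),np.round(c[1],1),round(c[2],1),'z',np.percentile(q[:,2],[10,50,90]).round(1))
for n in('scene','top'):
    d=grab_frame(n); Q=cloud(d).reshape(-1,3)*1000
    b=lambda x,y,a,c,z0,z1:Q[(abs(Q[:,0]-x)<a)&(abs(Q[:,1]-y)<c)&(Q[:,2]>z0)&(Q[:,2]<z1)]
    show(n,'marker',b(470,-175,11.5,85,21,40)); show(n,'testp',b(580,-171,50,50,42,60)); show(n,'nut',b(579,337,33,33,48,58)); show(n,'rod',b(470,355,11,52,21,40)); show(n,'T',b(465,294,35,9,21,40)); show(n,'red',b(628,88,80,25,6,18))
    save('f_'+n,cv2.resize(d['frame'],(800,600),interpolation=cv2.INTER_CUBIC))
E
```

```text
scene marker 580 [ 471.4 -172.6] [ 21.7 126.9] 1.3 z [22.7 26.2 28. ]
scene testp 1045 [ 578.  -173.5] [63.1 61.1] 1.5 z [44.9 47.9 48.8]
scene nut 149 [575.4 333.4] [41.4 40.7] 60.0 z [49.5 54.7 56.3]
scene rod 109 [467.6 354.8] [21.9 97.9] 3.1 z [22.6 26.3 28. ]
scene T 102 [463.5 295. ] [15.9 48.9] 87.5 z [22.5 25.5 28.2]
scene red 272 [627.8  84.9] [ 13.8 130.2] 89.8 z [ 7.3 10.5 12.6]
top marker 254 [ 470.2 -176.4] [ 12.4 125.9] 1.7 z [23.7 26.1 28.6]
top nut 231 [579.4 336.6] [42.5 45.9] 29.9 z [51.6 55.  57.1]
top rod 241 [469.8 353.9] [101.4  18.8] 89.0 z [23.6 26.2 28.7]
top T 119 [465.  296.3] [14.1 47.6] 84.8 z [23.5 26.2 28.3]
top red 266 [631.1  88.4] [129.7  12.3] 1.3 z [ 8.8 11.8 14.1]
```

View pics/f_top.png

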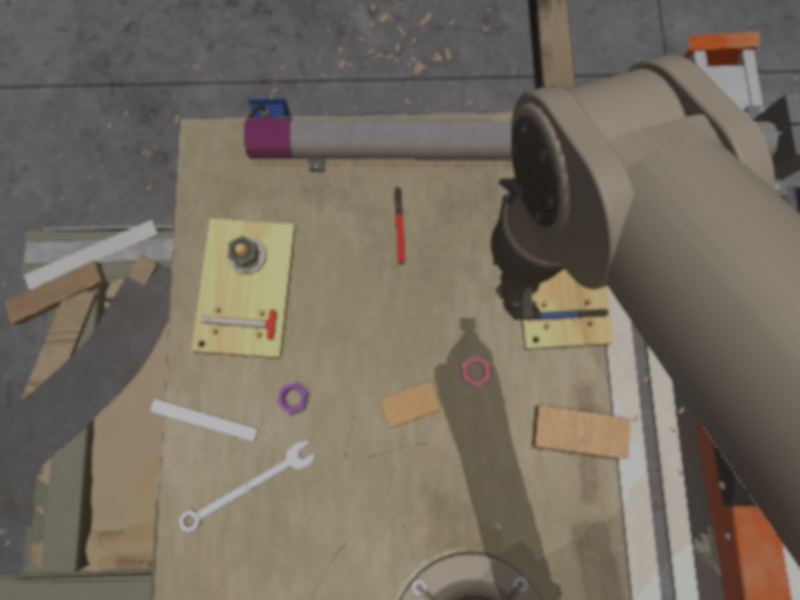

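View pics/f_scene.png

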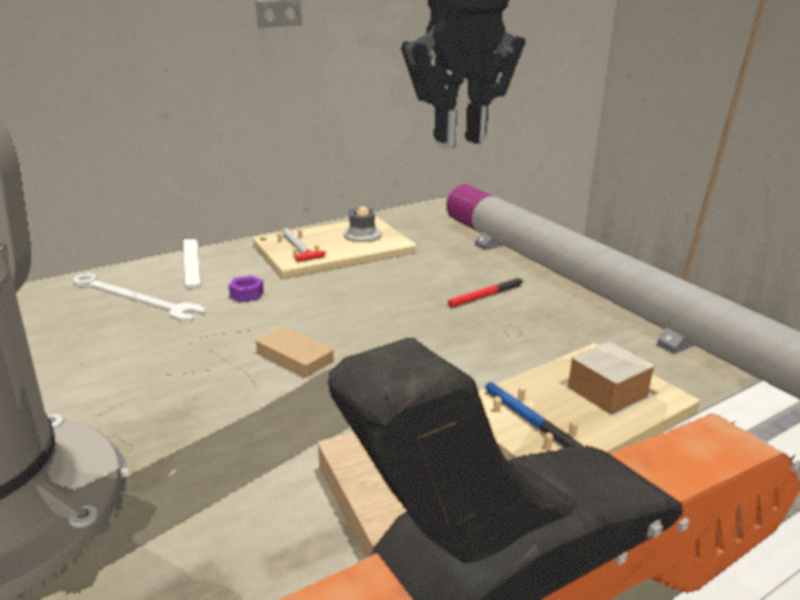

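Both kits are in place and the red marker has not moved. In the top view the flange and nut are at (245,252), the pin at (240,322) and the marker at (570,314). In the scene view the test piece is at (610,375). The arm is clear of everything.

```bash
python3 -c "
from bench import hand_in
print(hand_in())"
```

```text
the job is handed in; nothing more can be done
None
```

I made up both kits and handed the job in at about 35 s on the robot's clock. My last camera checks put every part within tolerance and the red marker where it started; the hand-in returned no verdict.

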